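# Find and hold the heavy side of a kaleidoscope wheel

### The arm

A 7-joint arm with a two-finger parallel gripper is mounted at the origin on the work surface. World frame = base frame: x ahead of the robot, y to its left, z up, the work surface at z = 0. Lengths are in m, angles in rad, forces in N, time in s.
With the tool pointing down it reaches from about 0.35 to 0.9 m from the base axis. Payload 8.1 kg.
Tool frame: the origin (TCP) lies at the centre of the arm's flange, where the gripper is bolted on; the fingertips stand 178 mm ahead of it and the grasp point (between the pads) lies 159 mm ahead of it; z points along the fingers, y is the direction in which the jaws open and shut (so a half turn about z gives the same grasp; the last joint's range is limited). The gripper opens to 92 mm and grips with 3 to 60 N. Pads are 19 mm wide; open, the fingers measure 130 mm over their backs; the gripper's body (75 mm by 190 mm) begins 47 mm behind the grasp point.
Start: joints at [-1.429, 0.434, 0.025, 1.573, -0.012, 1.134, -0.075], TCP at [0.152, 0.606, 0.405] pointing down, gripper open.
Joint ranges: [-2.62, 2.62], [-0.44, 2.09], [-1.27, 1.32], [0.08, 2.57], [-1.32, 4.46], [0.12, 2], [-2.74, 2.74]. Speed limits (rad/s): [2.22, 2.22, 3.01, 3.01, 3.14, 3.14, 3.14].

### API

Orientations are given as a rotation vector (axis times angle).
In Python, from cell import arm gives the robot as it stands. The module is installed in compiled form; this text tells all that it offers.
- The arm moves only by the tool move_arm, never from a script. Its argument "steps" is a list of rows, each a list of 4 numbers: the shift along the tool's x, y, z in mm, then the turn about the tool's z in rad. In form: [[x, y, z, twist], ...]. A call has 1 to 20 rows; each row is the pose to reach, as a shift and turn from the pose commanded when the call began, along the tool's axes at that moment; what a row does not reach only later rows make up. A row lasts 1/8 s, in which the tool goes at most 62.5 mm and 10.7 degrees, less where a joint would pass 70% of its speed; a pose out of reach is approached as far as the arm can. A call with a gripper value outside its range is refused whole. "grip" is the finger opening in mm, from 0 to 91.8, set as the call begins (left out, the last holds). The fingers move at their own pace and stop on an object; "grip_force" is the grip in N (left out, the last holds). Time passes only in rows, so rows that repeat a pose let the fingers close. It gives the time, the measured TCP pose, the force and the opening at its end, in the units of the state.
- arm.observe(): the state, without advancing time (a new reading comes with each control period).
- arm.get_image(name): name is "scene" or "top" or "wrist"; returns the picture (420x560x3 uint8, red, green, blue); there is no depth.
- arm.camera_info(name): a dict with "mtx" (3x3 intrinsics, pixels), "pose" (4x4, takes a point from camera to world coordinates); the wrist camera has in their place "T_tool_cam" (4x4, takes a point from camera to tool coordinates, whose origin is the TCP and whose axes are the flange's). Camera axes: x right, y down, z forward; pixel columns grow to the right and rows downward; lengths in m; the calibration is good to about 2 mm. A picture is of the moment at which its call begins: read the wrist's pose just before it. camera_info takes no time and is no camera call.
- arm.sign_off(): hands the job in, once; it reports no verdict.
The state is a dict: "clock": time; "joints": joint angles; "dq": joint speeds; "joint_efforts": joint torques, N m; "position": TCP position; "ee_rot": TCP orientation; "force": force on the tool from outside, world axes, zero at the start; "ft_torque": the same for the moment, N m; "width": opening from 0.0 (shut) to 1.0 (fully open).
Only numpy, scipy, OpenCV 4.12 (cv2) and the standard library are available. Lean on these libraries where they do the work, as an engineer would, in place of code of your own. Each camera call takes 0.05 s, during which the arm holds its last target.

### The job

Lift the kaleidoscope's object wheel out of its wooden rest, set it down gently with its flat-sided axle ends fully home in the slots of the balancing stand, and let go of it. Then turn the wheel by hand on its axle to feel which side is the heavy one, bring that side straight down, and finish while still gripping the wheel there, so that it can be marked; its axle must stay home in the slots, and the other things on the bench stay where they are.

Things in the scene. Friction and masses are not known exactly. Their poses are not given: they have to be found in the camera images.
- wheel_center (a point): Centre of the loose object wheel: a closed brass drum, 150 mm in diameter, 26 mm thick, flat faces, standing on edge, axle level; y = along the axle, z = up. About 0.8 kg. Paper film hides its end discs: inside, brass-set glass (about 300 g, 56 mm from the axle) is fixed on one side, and nobody knows which. Pinch it across its faces, at the top just inside the rim.
- axle_end (a point): Middle of one flat-sided end of the wheel's axle (54 mm from the wheel's centre). The end is 12 mm wide (x), 24 mm high (z), and reaches from 42 to 66 mm from the centre; the other end is the same. Between the drum and each end is a round steel boss, 30 mm in diameter.
- wheel (a joint): Angle of the drum on its axle (rad), positive when its top goes to wheel_center's +x; 0 at the start, which says nothing of the heavy side. A stiff bush keeps the drum where it is left: its friction (0.205 N m) is a little more than the greatest moment of the heavy side (0.15 to 0.18 N m), so turning takes about 0.04 N m where the heavy side is going down, 0.37 N m where it is going up.
- stand_seat (a point): Where the wheel's centre lies with its axle home in the fixed balancing stand, 113 mm above the bench; y = along the axle. Two steel uprights 12 mm thick, 44 mm wide, 52 mm either side along y, each with a slot 13.6 mm wide, its floor 12 mm below this point, its mouth widening to 30 mm at the top, 17 mm above this point. In the slots the axle can rock 0.07 rad. Foot 150 x 150 x 12 mm.
- rest: The fixed wooden rest holding the wheel at the start, origin at the centre of its underside: foot 150 (x) x 75 (y) x 10 mm; two cheeks along x, either side of the wheel, 46 mm high. The wheel's centre stands 90 mm above the bench, its axle along the rest's y.
- collar_mid (a point): Bystander: steel collar ring, 52 mm diameter, 18 mm high, lying flat; its centre.
- disc_a_mid (a point): Bystander: clear acrylic end disc, 48 mm diameter, 5 mm thick, lying flat; its centre.
- disc_b_mid (a point): Bystander: the second clear acrylic disc, the same; its centre.
- teardrop_mid (a point): Bystander: blue glass teardrop, 38 mm long, 22 mm thick, lying on the bench; near its centre.
- tube_mid (a point): Bystander: brass tube, 52 mm diameter, 170 mm long, lying along y in a low wooden cradle; its centre.
- driver_grip (a point): Bystander: small screwdriver with a wooden handle, 170 mm long, lying on the bench; the middle of its handle.
Not all that is in view belongs to the job. What is shaped like the part that bears stand_seat but green is not meant.

How it is judged:
By the outcome, as a careful person would: the job done as asked, in the order asked, and still so for the second after the job is handed in, while the arm keeps its last pose, push and grip.
It also fails if it takes over 72 s, if anything falls off the work surface, if the arm or the gripper's body presses on something with over 40 N, if the wrist force passes 120 N, or if a joint passes its speed limit or range.

## Working session

There is one attempt and no reset: what is moved stays moved. The work goes in short steps, Python scripts to look and compute and a tool call to move; the robot and the scene stay as the last step left them, time stands still between calls to the robot, and variables do not carry over. Pictures are saved under pics/ and viewed, and the job is handed in when it is done.

Besides the shell and the picture viewer there is one more tool, called after "Request:" in YAML: its name, and indented under it one key for each argument. move_arm: Moves the arm, as the interface text tells. Its arguments: {"type":"object","properties":{"steps":{"type":"array"},"grip":{"type":"number"},"grip_force":{"type":"number"}},"required":["steps"]}

```bash
mkdir -p pics; python3 - <<'E'
from cell import arm
import cv2, numpy as np
np.set_printoptions(precision=4,suppress=True)
s=arm.observe()
for k,v in s.items(): print(k,np.array(v))
for n in ["scene","top","wrist"]:
    im=arm.get_image(n); cv2.imwrite(f"pics/{n}0.png",im[:,:,::-1])
    for k,v in arm.camera_info(n).items(): print(n,k,np.array(v) if not isinstance(v,str) else v)
E
```

```text
clock 0.0
joints [-1.4286  0.4352  0.0249  1.5741 -0.0116  1.134  -0.0751]
dq [ 0.0012 -0.0002 -0.0001  0.0009 -0.0006 -0.0024  0.0001]
joint_efforts [  0.0008 -66.7837   0.985  -31.4467  -0.0606   0.0429   0.0002]
position [0.1514 0.6061 0.4039]
ee_rot [-0.3836 -3.118   0.0025]
force [ 0.2164 -0.1123 -0.3489]
ft_torque [ 0.0127 -0.021   0.0104]
width 1.0003508058334016
scene mtx [[492.7557   0.     281.1235]
 [  0.     492.7557 214.5989]
 [  0.       0.       1.    ]]
scene pose [[-0.2493  0.5375 -0.8056  1.3744]
 [ 0.9682  0.1228 -0.2177  0.2917]
 [-0.0181 -0.8343 -0.5511  0.6983]
 [ 0.      0.      0.      1.    ]]
top mtx [[543.413    0.     279.5164]
 [  0.     543.413  197.844 ]
 [  0.       0.       1.    ]]
top pose [[-0.0134 -0.9981  0.0595  0.4558]
 [-0.9999  0.0129 -0.0098  0.0498]
 [ 0.009  -0.0597 -0.9982  1.1663]
 [ 0.      0.      0.      1.    ]]
wrist mtx [[343.6523   0.     279.3988]
 [  0.     343.6523 210.5664]
 [  0.       0.       1.    ]]
wrist T_tool_cam [[ 0.0007 -0.9583 -0.2856  0.0777]
 [ 1.      0.0005  0.0005  0.0004]
 [-0.0004 -0.2856  0.9583  0.0185]
 [ 0.      0.      0.      1.    ]]
```

View pics/scene0.png

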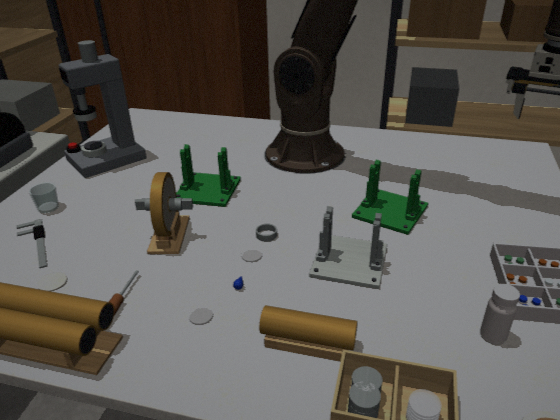

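View pics/top0.png

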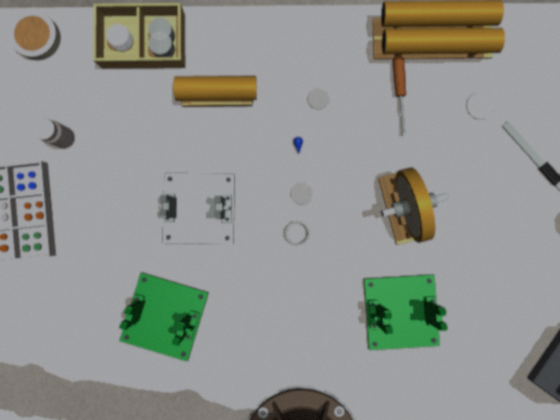

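View pics/wrist0.png

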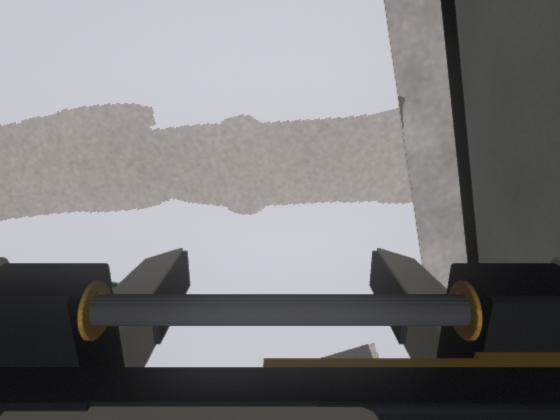

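The candidates are:
- **Wheel:** the brass drum in its rest, top view (413,205). The brass tubes at (442,14), (442,41) and (215,88) are not wheels.
- **Stand:** the steel one at top (198,208). The green ones at (164,316) and (402,312) are decoys.

I'll check these in close crops.

```bash
python3 - <<'E'
import cv2, numpy as np
t=cv2.imread("pics/top0.png"); s=cv2.imread("pics/scene0.png")
def crop(im,x,y,w,h,f): return cv2.resize(im[y:y+h,x:x+w],None,fx=f,fy=f,interpolation=cv2.INTER_CUBIC)
a=crop(t,150,160,100,100,4); b=crop(t,360,155,100,100,4)
cv2.imwrite("pics/c_top.png",np.hstack([a,b]))
a=crop(s,300,195,100,100,4); b=crop(s,120,160,100,100,4)
cv2.imwrite("pics/c_scene.png",np.hstack([a,b]))
E
```

```text
(no output)
```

View pics/c_top.png

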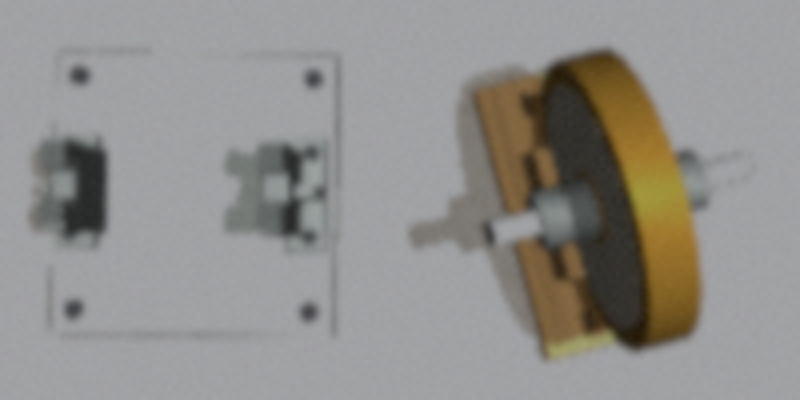

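View pics/c_scene.png

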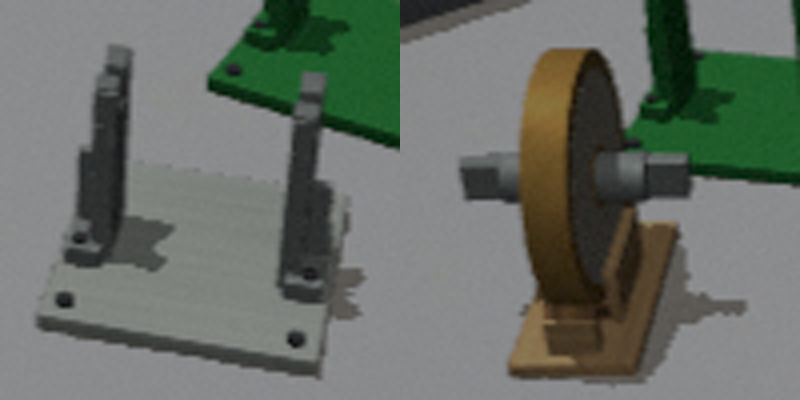

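The crops confirm both: the steel stand has bolts at top px ≈(170,179), (228,179), (168,237), (227,238), and the brass wheel has its axle tips at ≈(482,213) and (548,195). Next I'll work out coordinates.

```bash
cat > h.py <<'E'
from cell import arm
import cv2, numpy as np
from scipy.spatial.transform import Rotation as R
np.set_printoptions(precision=4,suppress=True)
def cam(n):
    i=arm.camera_info(n); K=np.array(i["mtx"])
    if n=="wrist":
        s=arm.observe(); T=np.eye(4); T[:3,:3]=R.from_rotvec(s["ee_rot"]).as_matrix(); T[:3,3]=s["position"]
        return K,T@np.array(i["T_tool_cam"])
    return K,np.array(i["pose"])
def ray(C,uv):
    K,P=C; d=P[:3,:3]@np.linalg.solve(K,[uv[0],uv[1],1.]); return P[:3,3],d/np.linalg.norm(d)
def onz(C,uv,z):
    o,d=ray(C,uv); return o+d*(z-o[2])/d[2]
def tri(rs):
    A=sum(np.eye(3)-np.outer(d,d) for o,d in rs); b=sum((np.eye(3)-np.outer(d,d))@o for o,d in rs)
    p=np.linalg.solve(A,b); return p,[np.linalg.norm(np.cross(p-o,d)) for o,d in rs]
def proj(C,p):
    K,P=C; q=K@(P[:3,:3].T@(np.asarray(p)-P[:3,3])); return q[:2]/q[2]
def shot(n,name):
    C=cam(n); im=arm.get_image(n)[:,:,::-1].copy(); cv2.imwrite(f"pics/{name}.png",im); return C,im
E
python3 - <<'E'
from h import *
T=cam("top");S=cam("scene")
ct=lambda x,y,ox,oy:(ox+(x+.5)/4-.5,oy+(y+.5)/4-.5)
b=[onz(T,ct(x,y,150,160),.013) for x,y in[(80,76),(313,78),(74,309),(308,312)]]
print(np.array(b)); print("stand c",np.mean(b,0))
yv=(b[0]+b[2]-b[1]-b[3]); xv=b[0]+b[1]-b[2]-b[3]
print("yaw",np.degrees(np.arctan2(-yv[0],yv[1])),np.degrees(np.arctan2(xv[1],xv[0])))
b2=[onz(S,ct(x,y,300,195),.013) for x,y in[(65,300),(296,339)]]
print("scene bolts front",b2)
# axle tips: vertical faces centre +y end
pt=[ct(490,232,360,155),ct(752,162,360,155)]
for u in pt: print("tip z.102", onz(T,u,.102), onz(T,u,.09))
# scene: +y end face; centre
for u in [ct(667,176,20,160),ct(690-400,176,120,160)]: pass
print("scene +y face top corners", onz(S,ct(245,156,120,160),.102),onz(S,ct(290,156,120,160),.102))
print("scene -y", onz(S,ct(62,157,120,160),.102),onz(S,ct(100,157,120,160),.102))
E
```

```text
[[0.5685 0.2716 0.013 ]
 [0.5659 0.1479 0.013 ]
 [0.445  0.275  0.013 ]
 [0.4417 0.1515 0.013 ]]
stand c [0.5053 0.2115 0.013 ]
yaw -1.3619316571944509 -1.6049003699210713
scene bolts front [array([0.5642, 0.1476, 0.013 ]), array([0.5677, 0.2712, 0.013 ])]
tip z.102 [ 0.485  -0.3585  0.102 ] [ 0.4854 -0.3631  0.09  ]
tip z.102 [ 0.5178 -0.4893  0.102 ] [ 0.5185 -0.4953  0.09  ]
scene +y face top corners [ 0.4893 -0.1882  0.102 ] [ 0.4835 -0.1625  0.102 ]
scene -y [ 0.5141 -0.2926  0.102 ] [ 0.5091 -0.2707  0.102 ]
```

```bash
python3 - <<'E'
from h import *
T=cam("top");S=cam("scene")
ct=lambda x,y,ox,oy:(ox+(x+.5)/4-.5,oy+(y+.5)/4-.5)
a=onz(T,ct(90,232,360,155),.102);b=onz(T,ct(352,162,360,155),.100);c=(a+b)/2
print(a,b,c,np.linalg.norm(a-b),np.degrees(np.arctan2(-(a-b)[0],(a-b)[1])))
# foot long edge of rest at z=.01 
p=onz(T,ct(77,92,360,155),.01);q=onz(T,ct(146,357,360,155),.01);print(p,q,np.degrees(np.arctan2((p-q)[1],(p-q)[0])),np.linalg.norm(p-q))
# drum top centre in scene/top
for C,u in [(S,(120+175/4,160+48/4)),(T,(360+250/4,155+190/4))]: print(onz(C,u,.165))
yaw=np.radians(-1.5);ex=np.array([np.cos(yaw),np.sin(yaw),0]);ey=np.array([-ex[1],ex[0],0])
for C,n in((T,"top"),(S,"scene")):
  im=cv2.imread(f"pics/{n}0.png"); im=cv2.resize(im,None,fx=4,fy=4,interpolation=cv2.INTER_CUBIC)
  def dot(p,col):
    u=proj(C,p)*4+1.5; cv2.circle(im,tuple(int(round(x)) for x in u),3,col,-1)
  s=np.array([.5053,.2115,.113])
  for sy in(-.058,-.046,.046,.058):
    for sx in(-.022,-.015,.015,.022): dot(s+sx*ex+sy*ey+[0,0,.017],(0,0,255))
  w=np.append(c[:2],.09); y2=np.radians(14.9);fx=np.array([np.cos(y2),np.sin(y2),0]);fy=np.array([-fx[1],fx[0],0])
  for sy in(-.066,-.042,.042,.066):
    for sx in(-.006,.006): dot(w+sx*fx+sy*fy+[0,0,.012],(0,0,255))
  for th in np.linspace(0,6.28,40):
    for sy in(-.013,.013): dot(w+.075*(fx*np.cos(th)+np.array([0,0,1])*np.sin(th))+sy*fy,(255,0,255))
  us=(proj(C,s)*4).astype(int);uw=(proj(C,w)*4).astype(int)
  cr=lambda u:im[u[1]-200:u[1]+200,u[0]-200:u[0]+200]
  cv2.imwrite(f"pics/ov_{n}.png",np.hstack([cr(us),cr(uw)]))
E
```

```text
[ 0.4876 -0.1616  0.102 ] [ 0.5205 -0.2922  0.1   ] [ 0.504  -0.2269  0.101 ] 0.1347059455694367 14.122892440710142
[ 0.5654 -0.1748  0.01  ] [ 0.4236 -0.208   0.01  ] 13.207628014917148 0.14562961753402534
[ 0.4837 -0.2241  0.165 ]
[ 0.5035 -0.2243  0.165 ]
```

View pics/ov_top.png

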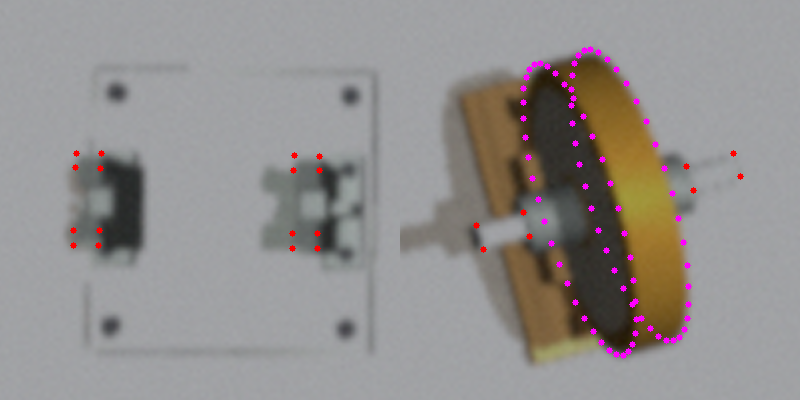

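View pics/ov_scene.png

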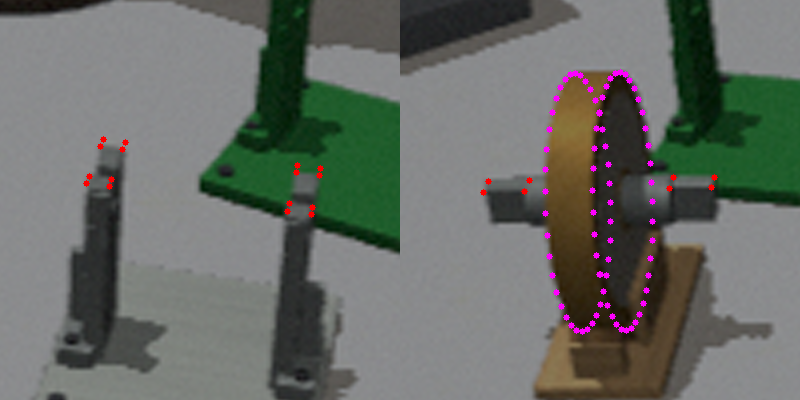

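```bash
cat >> h.py <<'E'
def tool():
    s=arm.observe(); return np.array(s["position"]),R.from_rotvec(s["ee_rot"]).as_matrix()
def togo(p,yaw):
    """world TCP target p and axle yaw -> shift mm, twist"""
    t,M=tool(); d=M.T@(np.asarray(p)-t)*1000
    ay=np.array([-np.sin(yaw),np.cos(yaw),0]); 
    v=M.T@ay; tw=np.arctan2(-v[0],v[1]); tw=(tw+np.pi/2)%np.pi-np.pi/2
    return d,tw
E
python3 - <<'E'
from h import *
t,M=tool();print(t);print(M)
print(togo([.504,-.227,.404],np.radians(14)))
print(togo([.505,.2115,.404],np.radians(-1.5)))
E
```

```text
[0.1515 0.6062 0.4042]
[[-0.9702  0.2424 -0.0002]
 [ 0.2424  0.9702 -0.0012]
 [-0.0001 -0.0012 -1.    ]]
(array([-544.0077, -722.8669,    1.0567]), np.float64(-0.489223684600647))
(array([-438.6691, -297.2065,    0.5485]), np.float64(-0.2186974916651172))
```

Request:
move_arm:
  steps:
    - [-44,-30,0,-0.05]
    - [-88,-60,0,-0.1]
    - [-132,-90,0,-0.15]
    - [-176,-120,0,-0.2]
    - [-220,-150,0,-0.219]
    - [-264,-180,0,-0.219]
    - [-308,-210,0,-0.219]
    - [-352,-240,0,-0.219]
    - [-396,-270,0,-0.219]
    - [-438,-297,0,-0.219]
    - [-438,-297,0,-0.219]
    - [-438,-297,0,-0.219]

```text
clock: 1.65
position: [0.5041, 0.2123, 0.4044]
ee_rot: [-0.041, -3.141, -0.0]
force: [0.9, 0.4, -0.6]
width: 1.002
```

```bash
python3 - <<'E'
from h import *
s=arm.observe();print(s["clock"],s["position"],s["force"],s["ft_torque"],np.abs(s["dq"]).max())
C,im=shot("wrist","w_stand"); print(tool())
E
```

```text
1.65 [0.5041 0.2123 0.4044] [ 0.9313  0.405  -0.6317] [ 0.0303  0.0214 -0.0465] 0.023303344630891804
(array([0.5037, 0.2129, 0.4045]), array([[-0.9997,  0.0246, -0.0008],
       [ 0.0246,  0.9997,  0.0003],
       [ 0.0009,  0.0003, -1.    ]]))
```

View pics/w_stand.png

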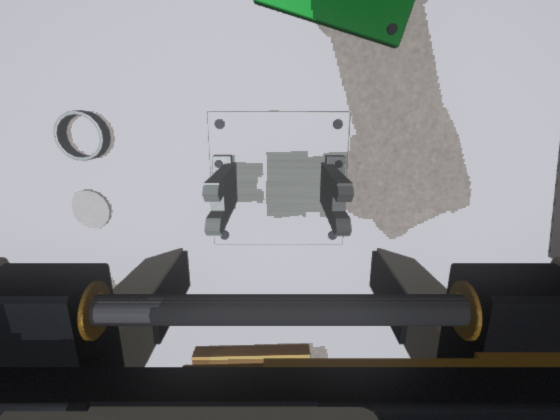

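```bash
python3 - <<'E'
from h import *
im=cv2.imread("pics/w_stand.png")
cv2.imwrite("pics/w_stand_c.png",cv2.resize(im[100:250,195:365],None,fx=4.6,fy=4,interpolation=cv2.INTER_CUBIC) if 0 else cv2.resize(im[105:255,195:365],None,fx=4,fy=4,interpolation=cv2.INTER_CUBIC))
E
```

```text
(no output)
```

View pics/w_stand_c.png

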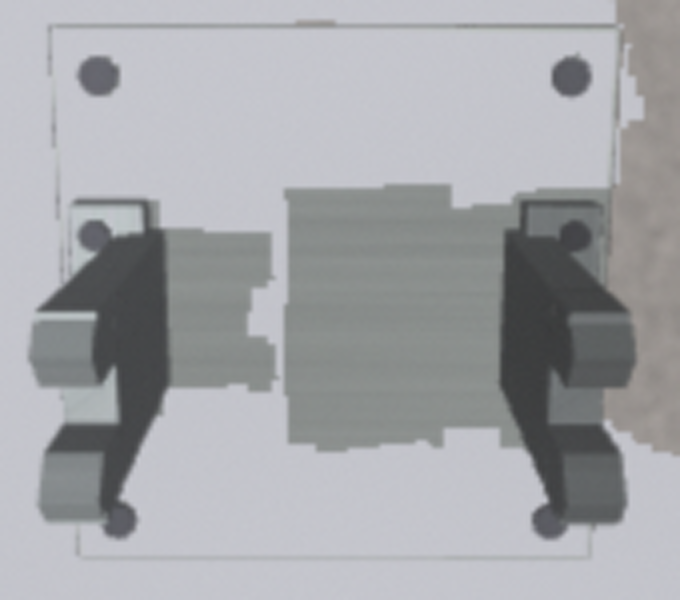

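```bash
python3 - <<'E'
from h import *
C=cam("wrist")
f=lambda x,y:(195+(x+.5)/4-.5,105+(y+.5)/4-.5)
P=[onz(C,f(*u),.130) for u in[(68,313),(71,521),(602,313),(595,521)]]
print(np.array(P)); L=(P[0]+P[1])/2;Rr=(P[2]+P[3])/2
print("L",L,"R",Rr,"c",(L+Rr)/2,"sep",np.linalg.norm(L-Rr),"yaw",np.degrees(np.arctan2(-(Rr-L)[0],(Rr-L)[1])))
B=[onz(C,f(*u),.0125) for u in[(99,76),(571,76),(119,520),(549,520)]]
print(np.array(B),np.mean(B,0),np.degrees(np.arctan2(-(B[1]-B[0])[0],(B[1]-B[0])[1])))
print(togo([.504,-.227,.404],np.radians(14)))
E
```

```text
[[0.479  0.1628 0.13  ]
 [0.521  0.16   0.13  ]
 [0.4815 0.2641 0.13  ]
 [0.5235 0.264  0.13  ]]
L [0.5    0.1614 0.13  ] R [0.5025 0.264  0.13  ] c [0.5013 0.2127 0.13  ] sep 0.10266338888522136 yaw -1.3814029544655908
[[0.44   0.1519 0.0125]
 [0.4429 0.2763 0.0125]
 [0.5646 0.1485 0.0125]
 [0.5676 0.273  0.0125]] [0.5038 0.2124 0.0125] -1.3716358112865046
(array([ -11.0699, -439.8011,    0.3525]), np.float64(-0.2689291360223032))
```

Request:
move_arm:
  steps:
    - [-2,-50,-20,-0.05]
    - [-3,-100,-30,-0.1]
    - [-4,-150,-30,-0.15]
    - [-5,-200,-30,-0.2]
    - [-6,-250,-30,-0.25]
    - [-8,-300,-30,-0.269]
    - [-9,-350,-30,-0.269]
    - [-10,-400,-30,-0.269]
    - [-11,-440,-30,-0.269]
    - [-11,-440,-30,-0.269]
    - [-11,-440,-30,-0.269]

```text
clock: 3.08
position: [0.5045, -0.2263, 0.4345]
ee_rot: [0.384, -3.118, -0.002]
force: [0.1, -0.1, 1.0]
width: 1.002
```

```bash
python3 - <<'E'
from h import *
s=arm.observe();print(s["clock"],s["position"],s["force"],s["ft_torque"],np.abs(s["dq"]).max())
C,im=shot("wrist","w_wheel"); print(tool())
cv2.imwrite("pics/w_wheel_c.png",cv2.resize(im[80:280,180:380],None,fx=3,fy=3,interpolation=cv2.INTER_CUBIC))
E
```

```text
3.075 [ 0.5045 -0.2263  0.4345] [ 0.0504 -0.1113  1.0357] [0.0154 0.0026 0.0378] 0.012616812904733076
(array([ 0.5046, -0.226 ,  0.4346]), array([[-0.9699, -0.2436, -0.0001],
       [-0.2436,  0.9699,  0.0011],
       [-0.0002,  0.0011, -1.    ]]))
```

View pics/w_wheel.png

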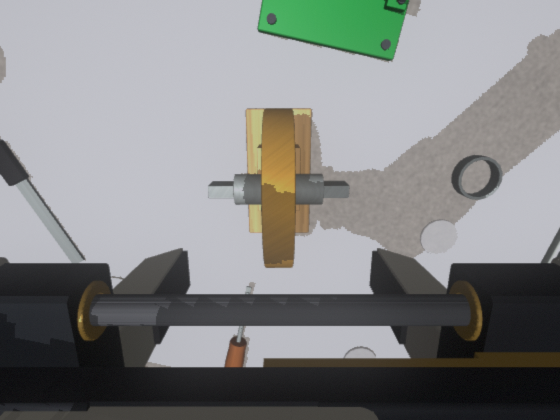

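View pics/w_wheel_c.png

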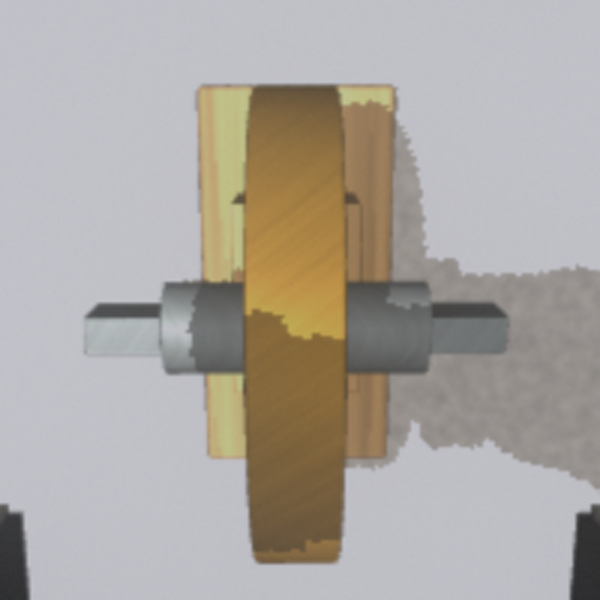

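```bash
python3 - <<'E'
from h import *
C=cam("wrist")
f=lambda x,y:(180+(x+.5)/3-.5,80+(y+.5)/3-.5)
a=onz(C,f(84,336.5),.102);b=onz(C,f(508,336),.102);c=(a+b)/2
yaw=np.arctan2(-(b-a)[0],(b-a)[1])
print(a,b,c,np.linalg.norm(a-b),np.degrees(yaw))
# drum edges at axle row brass at z=.165 -> cols 246..346 at row ~? y centre
d=onz(C,f(246,300),.165);e=onz(C,f(346,300),.165);print((d+e)/2,np.linalg.norm(d-e))
fr=onz(C,f(297,562),.09);print("far rim",fr)
print(togo([*c[:2],.309],yaw))
E
```

```text
[ 0.5187 -0.2907  0.102 ] [ 0.4861 -0.1622  0.102 ] [ 0.5024 -0.2265  0.102 ] 0.13260806054068072 14.187294775604736
[ 0.4788 -0.2323  0.165 ] 0.024745304471780336
far rim [ 0.5831 -0.2059  0.09  ]
(array([  2.2274,  -0.0322, 125.5708]), np.float64(-0.0015146423766043693))
```

Request:
move_arm:
  steps:
    - [2,0,35,0]
    - [2,0,75,0]
    - [2,0,105,0]
    - [2,0,120,0]
    - [2,0,125,0]
    - [2,0,125,0]

```text
clock: 3.88
position: [0.5025, -0.2283, 0.3103]
ee_rot: [-0.382, 3.117, -0.0]
force: [-0.3, 1.1, 0.5]
width: 0.999
```

```bash
python3 - <<'E'
from h import *
s=arm.observe();print(s["clock"],s["position"],s["force"],s["ft_torque"],np.abs(s["dq"]).max())
C,im=shot("wrist","w_grasp")
E
```

```text
3.875 [ 0.5025 -0.2283  0.3103] [-0.3298  1.0746  0.5453] [-0.0202  0.0388 -0.0167] 0.010484489892345144
```

View pics/w_grasp.png

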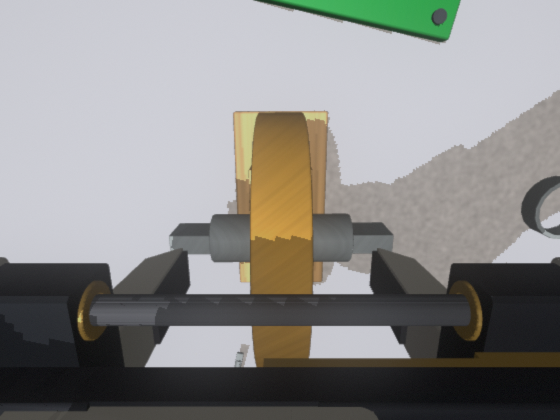

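Request:
move_arm:
  steps:
    - [0,0,0,0]
    - [0,0,0,0]
    - [0,0,0,0]
    - [0,0,0,0]
    - [0,0,0,0]
    - [0,0,0,0]
    - [0,0,0,0]
    - [0,0,0,0]
  grip: 15
  grip_force: 50

```text
clock: 4.92
position: [0.5021, -0.2285, 0.3097]
ee_rot: [0.381, -3.118, -0.001]
force: [-0.6, 0.2, 1.0]
width: 0.279
```

```bash
python3 - <<'E'
from h import *
s=arm.observe();print(s["clock"],s["position"],s["force"],s["ft_torque"],s["width"]*91.8)
E
```

```text
4.925 [ 0.5021 -0.2285  0.3097] [-0.6129  0.1601  0.9864] [ 0.3023  0.0279 -0.1182] 25.573647673366686
```

Gripped at 25.6 mm. Now a slow lift.

Request:
move_arm:
  steps:
    - [0,0,-5,0]
    - [0,0,-12,0]
    - [0,0,-25,0]
    - [0,0,-45,0]
    - [0,0,-70,0]
    - [0,0,-90,0]
    - [0,0,-95,0]
    - [0,0,-95,0]

```text
clock: 5.92
position: [0.5019, -0.2285, 0.4048]
ee_rot: [-0.381, 3.118, 0.0]
force: [-0.0, 0.1, -8.5]
width: 0.283
```

```bash
python3 - <<'E'
from h import *
s=arm.observe();print(s["clock"],s["position"],s["force"],s["ft_torque"],s["width"]*91.8)
print(R.from_rotvec(s["ee_rot"]).as_matrix().T@s["ft_torque"], R.from_rotvec(s["ee_rot"]).as_matrix().T@s["force"])
shot("wrist","w_lift");shot("scene","s_lift")
print(togo([.5025,.2125,.404],np.radians(-1.38)))
im=cv2.imread("pics/s_lift.png");cv2.imwrite("pics/s_lift_c.png",cv2.resize(im[80:260,100:300],None,fx=3,fy=3,interpolation=cv2.INTER_CUBIC))
E
```

```text
5.925 [ 0.5019 -0.2285  0.4048] [-0.0386  0.0547 -8.5177] [-0.0436  0.0522 -0.0491] 25.9384821865738
[0.0298 0.0612 0.0491] [0.0265 0.0623 8.5177]
(array([-106.8443,  427.7162,    0.163 ]), np.float64(0.2672921047384773))
```

View pics/w_lift.png

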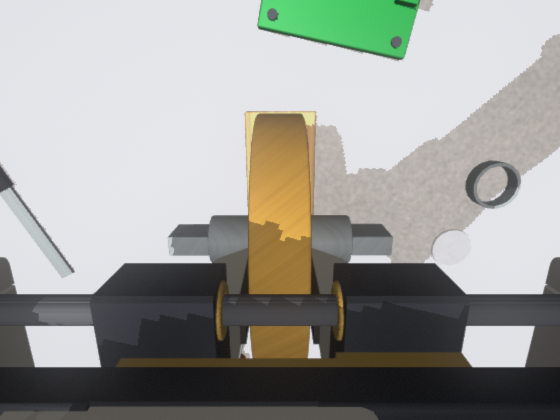

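View pics/s_lift_c.png

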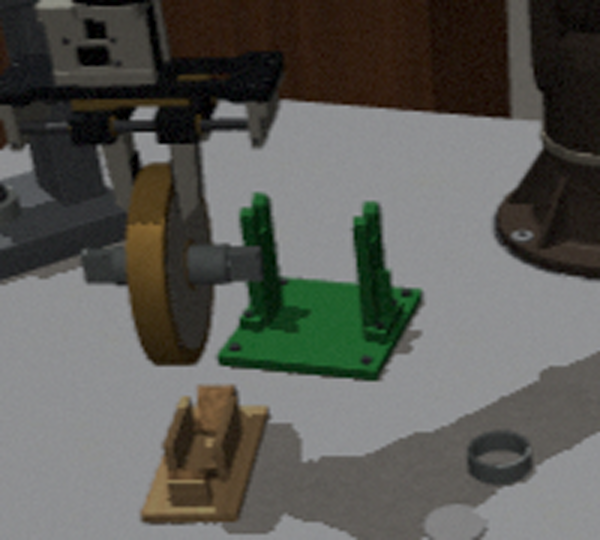

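```bash
python3 - <<'E'
from h import *
a=cv2.imread("pics/w_grasp.png");b=cv2.imread("pics/w_lift.png")
c=lambda i:np.hstack([cv2.resize(i[205:270,160:240],None,fx=4.5,fy=4.5,interpolation=cv2.INTER_CUBIC),cv2.resize(i[205:270,320:400],None,fx=4.5,fy=4.5,interpolation=cv2.INTER_CUBIC)])
cv2.imwrite("pics/cmp.png",np.vstack([c(a),c(b)]))
E
```

```text
(no output)
```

View pics/cmp.png

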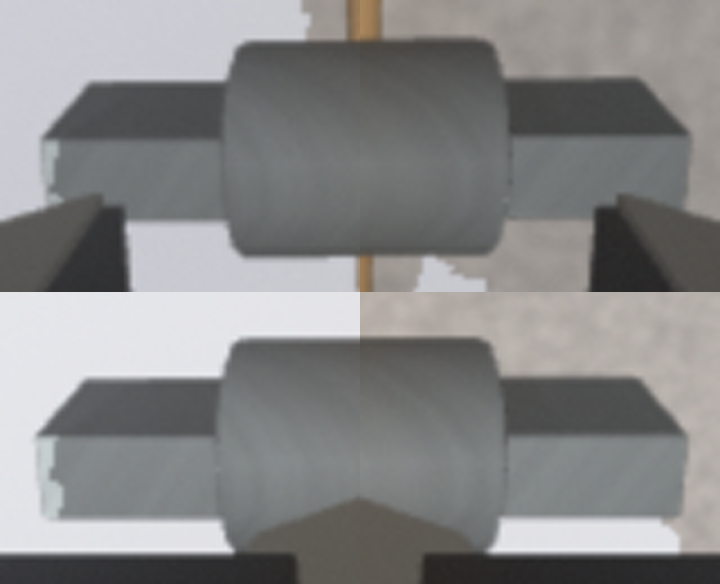

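```bash
python3 - <<'E'
from h import *
C=cam("wrist");t,M=tool()
fl=lambda x,y:(160+(x+.5)/4.5-.5,205+(y+.5)/4.5-.5)
fr=lambda x,y:(320+(x+.5)/4.5-.5,205+(y+.5)/4.5-.5)
for rows in[(143,227)]:
  a=onz(C,fl(37,sum(rows)/2),.197);b=onz(C,fr(687-360,sum(rows)/2),.197)
  print(np.linalg.norm(a-b),M.T@((a+b)/2-t)*1000, (M.T@(b-a))*1000)
  w=[onz(C,fl(130,r),.197) for r in rows]; print(np.linalg.norm(w[0]-w[1]))
print(togo([.502,.2125,.404],np.radians(-1.38)))
E
```

```text
0.13244270164351532 [ -0.3284   1.083  206.9342] [  0.0212 132.4427   0.1107]
0.011880130803773325
(array([-106.3591,  427.8366,    0.1637]), np.float64(0.2672921047384773))
```

Request:
move_arm:
  steps:
    - [0,0,-25,0]
    - [0,10,-50,0]
    - [-10,40,-50,0.03]
    - [-22,80,-50,0.06]
    - [-32,120,-50,0.1]
    - [-42,165,-50,0.14]
    - [-54,210,-50,0.18]
    - [-65,255,-50,0.22]
    - [-77,300,-50,0.25]
    - [-88,345,-50,0.267]
    - [-97,385,-50,0.267]
    - [-103,412,-50,0.267]
    - [-106,424,-50,0.267]
    - [-106,426.5,-50,0.267]
    - [-106,426.5,-50,0.267]
    - [-106,426.5,-50,0.267]

```text
clock: 8.02
position: [0.5025, 0.2095, 0.4548]
ee_rot: [0.041, 3.141, -0.001]
force: [-0.2, -0.1, -7.8]
width: 0.281
```

```bash
python3 - <<'E'
from h import *
s=arm.observe();print(s["clock"],s["position"],s["force"],s["ft_torque"],s["width"]*91.8)
shot("wrist","w_over");shot("scene","s_over")
print(togo([.502,.2115,.41],np.radians(-1.38)))
im=cv2.imread("pics/s_over.png");cv2.imwrite("pics/s_over_c.png",cv2.resize(im[80:290,280:440],None,fx=3,fy=3,interpolation=cv2.INTER_CUBIC))
E
```

```text
8.025 [0.5025 0.2095 0.4548] [-0.2483 -0.1449 -7.8284] [-0.0109  0.1128 -0.0257] 25.823167140913444
(array([ 0.5213,  1.5369, 44.8413]), np.float64(-0.001239842744302555))
```

View pics/w_over.png

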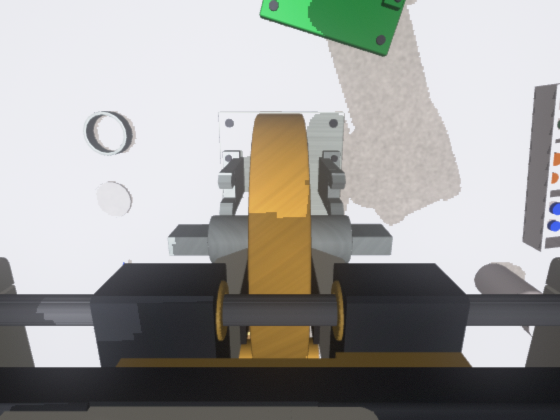

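View pics/s_over_c.png

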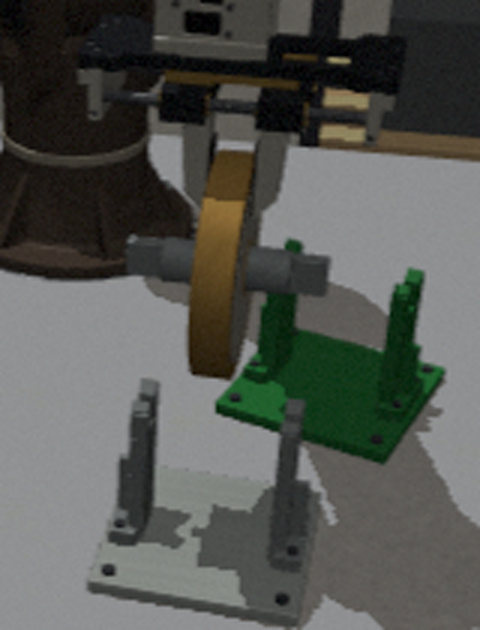

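Request:
move_arm:
  steps:
    - [0,1,25,0]
    - [0,1,55,0]
    - [0,1,78,0]
    - [0,1,86,0]
    - [0,1,89,0]
    - [0,1,89,0]

```text
clock: 8.88
position: [0.5026, 0.2119, 0.3665]
ee_rot: [0.038, 3.14, 0.001]
force: [-0.1, -0.2, -6.8]
width: 0.281
```

```bash
python3 - <<'E'
from h import *
s=arm.observe();print(s["clock"],s["position"],s["force"],s["ft_torque"],s["width"]*91.8)
shot("wrist","w_pre");shot("scene","s_pre")
im=cv2.imread("pics/s_pre.png");a=cv2.resize(im[130:300,300:400],None,fx=3.5,fy=3.5,interpolation=cv2.INTER_CUBIC)
cv2.imwrite("pics/s_pre_c.png",a)
im=cv2.imread("pics/w_pre.png");cv2.imwrite("pics/w_pre_c.png",cv2.resize(im[110:280,160:400],None,fx=3.3,fy=3.3,interpolation=cv2.INTER_CUBIC))
E
```

```text
8.875 [0.5026 0.2119 0.3665] [-0.1293 -0.2458 -6.8331] [ 0.0412  0.0988 -0.0156] 25.761073509782666
```

View pics/w_pre_c.png

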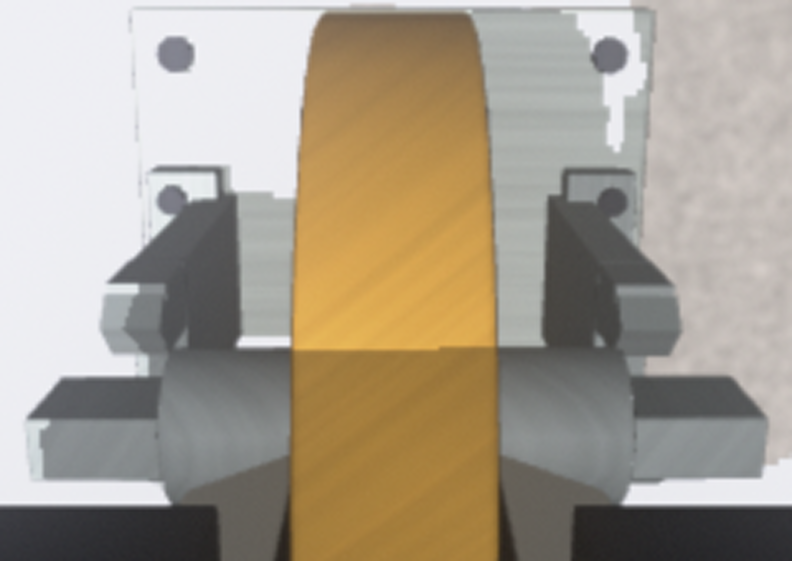

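View pics/s_pre_c.png

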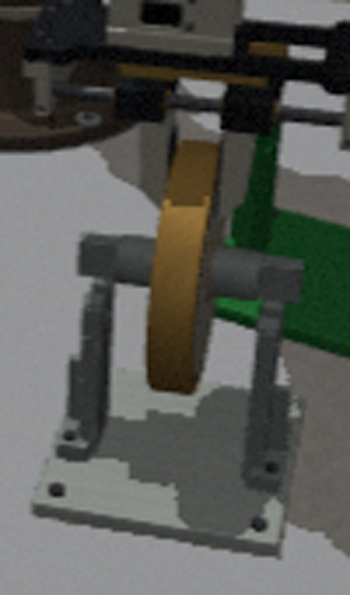

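```bash
python3 - <<'E'
from h import *
C=cam("wrist");t,M=tool()
f=lambda x,y:(160+(x+.5)/3.3-.5,110+(y+.5)/3.3-.5)
yaw=np.radians(-1.38);ex=np.array([np.cos(yaw),np.sin(yaw),0]);ey=np.array([-ex[1],ex[0],0])
zc=t[2]-.2197
for n,u,z,off in[("Lout",(135,284),.13,.022),("Ltr",(128,322),.13,.015),("Rout",(645,284),.13,.022),("Rtr",(650,322),.13,.015)]:
    p=onz(C,f(*u),z);print(n,p@ex+off,p@ey)
for n,u in[("axL",(25,448)),("axR",(767,447))]:
    p=onz(C,f(*u),zc+.012);print(n,p@ex,p@ey)
for n,u in[("axLtop",(90,418)),("axLbot",(90,479)),("axRtop",(700,417)),("axRbot",(700,478))]:
    p=onz(C,f(*u),zc+.012);print(n,p@ex,p@ey)
E
```

```text
Lout 0.49693884953340817 0.17327342796238918
Ltr 0.4977718570819567 0.1713654320569395
Rout 0.4968776240236875 0.27428456850102656
Rtr 0.4977128505947641 0.27578785777445447
axL 0.4979598021050164 0.15836372114952932
axR 0.4977102321194506 0.2915237394085674
axLtop 0.49220652872182896 0.17046031266992495
axLbot 0.5039943454547477 0.16956093532898775
axRtop 0.49196671435408384 0.27904393955701917
axRbot 0.5037551360038873 0.2799641383079564
```

Request:
move_arm:
  steps:
    - [0.4,-1,5,0]
    - [0.4,-1,10,0]
    - [0.4,-1,14,0]
    - [0.4,-1,18,0]
    - [0.4,-1,20,0]
    - [0.4,-1,20,0]

```text
clock: 9.72
position: [0.5025, 0.2109, 0.3457]
ee_rot: [0.038, 3.14, 0.001]
force: [5.7, 0.1, -8.7]
width: 0.281
```

Request:
move_arm:
  steps:
    - [0,0,3,0]
    - [0,0,6,0]
    - [0,0,8,0]
    - [0,0,8,0]

```text
clock: 10.22
position: [0.5025, 0.211, 0.3379]
ee_rot: [0.038, 3.14, 0.001]
force: [5.8, -0.0, -7.2]
width: 0.279
```

```bash
python3 - <<'E'
from h import *
s=arm.observe();print(s["clock"],s["position"],s["force"],s["ft_torque"],s["width"]*91.8)
shot("wrist","w_in")
im=cv2.imread("pics/w_in.png");cv2.imwrite("pics/w_in_c.png",cv2.resize(im[110:280,160:400],None,fx=3.3,fy=3.3,interpolation=cv2.INTER_CUBIC))
E
```

```text
10.225 [0.5025 0.211  0.3379] [ 5.7594 -0.0223 -7.2122] [ 0.1252 -1.5629 -0.3364] 25.620798882266076
```

View pics/w_in_c.png

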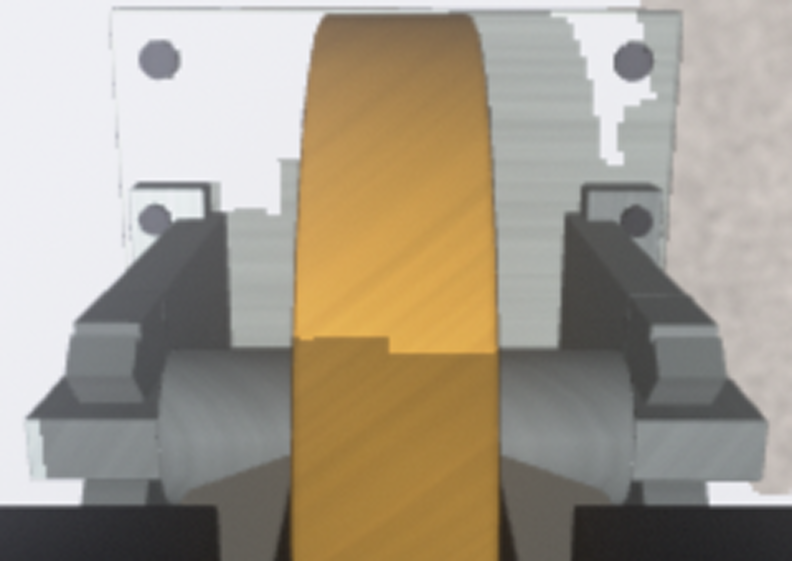

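Request:
move_arm:
  steps:
    - [-0.3,0,0,0.004]
    - [-0.5,0,0,0.006]
    - [-0.5,0,0,0.006]

```text
clock: 10.65
position: [0.5026, 0.211, 0.3378]
ee_rot: [0.047, 3.141, 0.0]
force: [5.3, 0.8, -6.7]
width: 0.281
```

```bash
python3 - <<'E'
from h import *
s=arm.observe();print(s["clock"],s["position"],s["force"],s["ft_torque"],tool()[1][0])
E
```

```text
10.65 [0.5026 0.211  0.3378] [ 5.2556  0.8006 -6.7333] [ 0.2052 -1.3192 -0.0663] [-0.9996  0.0297  0.0007]
```

Request:
move_arm:
  steps:
    - [-0.4,0,0,0]
    - [-0.8,0,0,0]
    - [-0.8,0,0,0]

```text
clock: 11.02
position: [0.503, 0.211, 0.3376]
ee_rot: [-0.047, -3.141, 0.0]
force: [4.6, 0.9, -6.0]
width: 0.282
```

```bash
python3 - <<'E'
from h import *
s=arm.observe();print(s["clock"],s["position"],s["force"],s["ft_torque"],tool()[1][0])
E
```

```text
11.025 [0.503  0.211  0.3376] [ 4.5894  0.9478 -6.0357] [ 0.1965 -0.786  -0.0887] [-0.9996  0.0296 -0.0006]
```

Request:
move_arm:
  steps:
    - [-0.5,0,0,0]
    - [-1,0,0,0]
    - [-1,0,0,0]

```text
clock: 11.4
position: [0.5036, 0.2107, 0.3372]
ee_rot: [-0.047, -3.139, 0.001]
force: [-0.4, 0.1, -7.9]
width: 0.277
```

```bash
python3 - <<'E'
from h import *
s=arm.observe();print(s["clock"],s["position"],s["force"],s["ft_torque"],tool()[1][0])
shot("wrist","w_in2")
im=cv2.imread("pics/w_in2.png");cv2.imwrite("pics/w_in2_c.png",cv2.resize(im[110:280,160:400],None,fx=3.3,fy=3.3,interpolation=cv2.INTER_CUBIC))
E
```

```text
11.4 [0.5036 0.2107 0.3372] [-0.4019  0.0721 -7.9164] [ 0.0106  0.1016 -0.0232] [-0.9996  0.0296 -0.002 ]
```

View pics/w_in2_c.png

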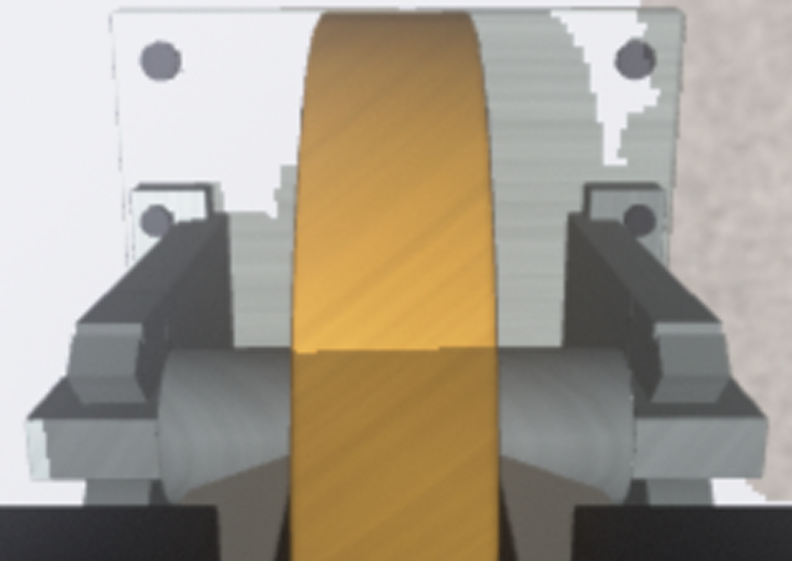

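Request:
move_arm:
  steps:
    - [-0.1,0,1,0]
    - [-0.1,0,2,0]
    - [-0.1,0,2.5,0]
    - [-0.1,0,2.5,0]

```text
clock: 11.95
position: [0.5043, 0.2108, 0.3352]
ee_rot: [-0.047, -3.141, 0.0]
force: [-0.7, 0.9, -8.4]
width: 0.28
```

```bash
python3 - <<'E'
from h import *
s=arm.observe();print(s["clock"],s["position"],s["force"],s["ft_torque"],tool()[1][0])
E
```

```text
11.95 [0.5043 0.2108 0.3352] [-0.653   0.91   -8.3829] [-0.0018  0.0952 -0.0076] [-0.9996  0.0299 -0.0001]
```

Request:
move_arm:
  steps:
    - [0,0,0.8,0]
    - [0,0,1.6,0]
    - [0,0,2,0]
    - [0,0,2,0]

```text
clock: 12.45
position: [0.5043, 0.2108, 0.3332]
ee_rot: [-0.047, -3.141, 0.0]
force: [0.1, -0.1, -7.5]
width: 0.283
```

```bash
python3 - <<'E'
from h import *
s=arm.observe();print(s["clock"],s["position"],s["force"],s["ft_torque"],tool()[1][0])
E
```

```text
12.45 [0.5043 0.2108 0.3332] [ 0.149  -0.0972 -7.4759] [ 0.0038  0.0993 -0.0015] [-0.9996  0.0298 -0.    ]
```

Request:
move_arm:
  steps:
    - [0,0,0.4,0]
    - [0,0,0.8,0]
    - [0,0,0.8,0]

```text
clock: 12.82
position: [0.5044, 0.2109, 0.3327]
ee_rot: [0.047, 3.141, 0.0]
force: [-0.2, 0.1, -3.7]
width: 0.282
```

Request:
move_arm:
  steps:
    - [0,0,0.4,0]
    - [0,0,0.8,0]
    - [0,0,0.8,0]

```text
clock: 13.2
position: [0.5044, 0.2108, 0.3326]
ee_rot: [0.047, 3.141, 0.001]
force: [-2.6, -0.2, 8.0]
width: 0.282
```

```bash
python3 - <<'E'
from h import *
s=arm.observe();print(s["clock"],s["position"],s["force"],s["ft_torque"],tool()[1][0])
E
```

```text
13.2 [0.5044 0.2108 0.3326] [-2.6198 -0.2367  7.9564] [-0.6113  1.1258 -0.0261] [-0.9996  0.0299  0.0007]
```

Request:
move_arm:
  steps:
    - [0,0,-0.5,0]
    - [0,0,-0.5,0]

```text
clock: 13.45
position: [0.5044, 0.2109, 0.3326]
ee_rot: [0.047, 3.141, 0.001]
force: [-2.8, -0.6, 5.5]
width: 0.279
```

Request:
move_arm:
  steps:
    - [0,0,0,0]
    - [0,0,0,0]
    - [0,0,0,0]
    - [0,0,0,0]
  grip: 50

```text
clock: 13.95
position: [0.5044, 0.2109, 0.3321]
ee_rot: [0.047, 3.141, 0.0]
force: [-0.6, 1.1, 0.1]
width: 0.54
```

```bash
python3 - <<'E'
from h import *
s=arm.observe();print(s["clock"],s["position"],s["force"],s["ft_torque"],s["width"]*91.8)
shot("wrist","w_rel");shot("scene","s_rel")
im=cv2.imread("pics/s_rel.png");a=cv2.resize(im[130:300,290:410],None,fx=3.5,fy=3.5,interpolation=cv2.INTER_CUBIC)
cv2.imwrite("pics/s_rel_c.png",a)
im=cv2.imread("pics/w_rel.png");cv2.imwrite("pics/w_rel_c.png",cv2.resize(im[110:280,160:400],None,fx=3.3,fy=3.3,interpolation=cv2.INTER_CUBIC))
E
```

```text
13.95 [0.5044 0.2109 0.3321] [-0.6269  1.1336  0.0974] [0.002  0.0187 0.0629] 49.61312147122533
```

View pics/w_rel_c.png

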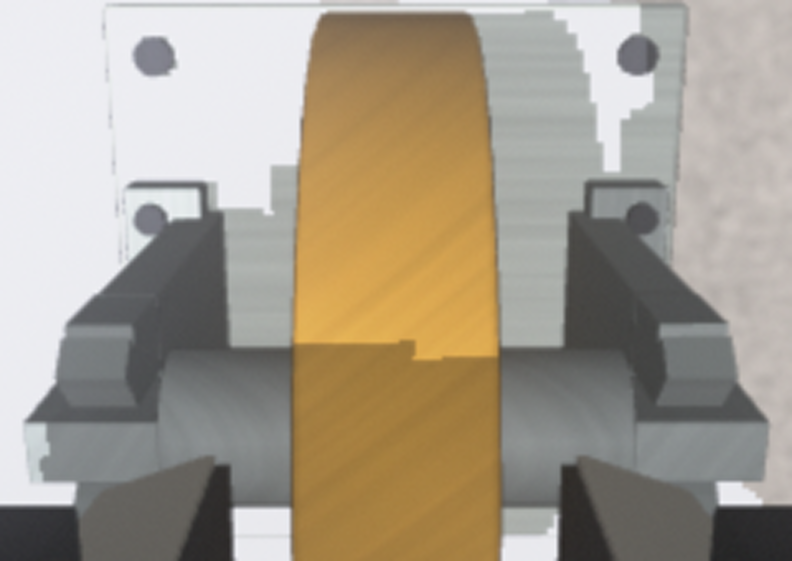

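View pics/s_rel_c.png

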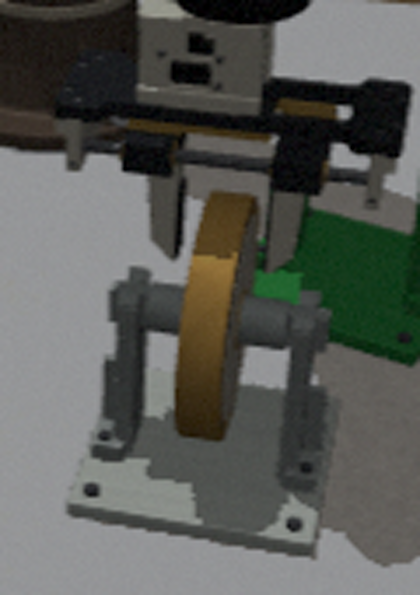

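Request:
move_arm:
  steps:
    - [0,0,0,0]
    - [0,0,0,0]
    - [0,0,0,0]
    - [0,0,0,0]
    - [0,0,0.2,0]
    - [0,0,0.2,0]
  grip: 15
  grip_force: 22

```text
clock: 14.8
position: [0.5043, 0.2109, 0.3321]
ee_rot: [0.047, 3.141, 0.0]
force: [-0.2, -0.2, 2.1]
width: 0.281
```

```bash
cat > o.py <<'E'
from h import *
s=arm.observe();t,M=tool();x=np.array([.9996,-.028,0]);y=np.array([.028,.9996,0])
F=np.array(s["force"]);T=np.array(s["ft_torque"])
c=np.array([.5045,.2118,.113]); g=t+M[:,2]*.159-c
print("clk %.2f"%s["clock"],"pos",t*1000,"g(x,z,r,deg)",g@x*1000,g[2]*1000,np.hypot(g@x,g[2])*1000,np.degrees(np.arctan2(g@x,g[2])))
print("F",F@x,F@y,F[2],"My tcp",T@y,"T",T,"w",s["width"]*91.8)
r=c-t; Tc=T-np.cross(r,F); print("M about axle y", Tc@y)
E
python3 o.py
```

```text
clk 14.80 pos [504.3194 210.8938 332.0945] g(x,z,r,deg) -0.1301112723704405 60.09452487184931 60.09466572430962 -0.12405148624044414
F -0.20161773396677027 -0.25162776684335064 2.1098675366236823 My tcp 0.20801186034074756 T [0.0896 0.2056 0.0436] w 25.803392483291145
M about axle y 0.16416579120193353
```

Request:
move_arm:
  steps:
    - [-4.5,0,0.2,0]
    - [-9,0,0.7,0]
    - [-9,0,0.7,0]

```text
clock: 15.18
position: [0.5127, 0.2108, 0.3312]
ee_rot: [-0.046, -3.139, 0.0]
force: [-5.0, 1.1, 5.1]
width: 0.284
```

```bash
python3 o.py
```

```text
clk 15.18 pos [512.6818 210.7641 331.208 ] g(x,z,r,deg) 7.871336334564853 59.20832309760378 59.729251290486495 7.572672467759833
F -5.039416750427788 0.975091336982915 5.115124292054804 My tcp 1.2191925138920705 T [0.1342 1.2159 0.0833] w 26.045781511717404
M about axle y 0.07756900824522482
```

Request:
move_arm:
  steps:
    - [-4.4,0,0.8,0]
    - [-8.7,0,2,0]
    - [-8.7,0,2,0]

```text
clock: 15.55
position: [0.5215, 0.2105, 0.3291]
ee_rot: [-0.046, -3.139, 0.0]
force: [-3.6, 0.4, 3.7]
width: 0.28
```

```bash
python3 o.py
```

```text
clk 15.55 pos [521.4964 210.5114 329.1201] g(x,z,r,deg) 16.724543197325392 57.120349597737835 59.51843985965183 16.319758063616863
F -3.6175610159896556 0.2733615867833448 3.660192662716851 My tcp 1.038348119004266 T [0.2012 1.0331 0.0748] w 25.679189894352252
M about axle y 0.19420326845236166
```

Request:
move_arm:
  steps:
    - [-4.3,0,1.5,0]
    - [-8.4,0,3.3,0]
    - [-8.4,0,3.3,0]

```text
clock: 15.92
position: [0.5301, 0.2102, 0.3258]
ee_rot: [-0.047, -3.14, -0.0]
force: [-3.6, 0.4, 3.9]
width: 0.281
```

```bash
python3 o.py
```

```text
clk 15.93 pos [530.1383 210.2443 325.832 ] g(x,z,r,deg) 25.48034797774459 53.83215971077297 59.55795120882787 25.32957357763857
F -3.643639741401933 0.28115861878463133 3.8507033222430103 My tcp 0.7881425590427318 T [0.2223 0.7822 0.0856] w 25.77231683881826
M about axle y -0.08619436324690763
```

```bash
cat > avg.py <<'E'
from h import *
import sys
n=int(sys.argv[1]); x=np.array([.9996,-.028,0]);y=np.array([.028,.9996,0]); c=np.array([.5045,.2118,.113])
Fs=[];Ts=[];Ms=[]
for i in range(n):
    s=arm.observe();t,M=tool();F=np.array(s["force"]);T=np.array(s["ft_torque"]);Fs.append(F);Ts.append(T);Ms.append((T-np.cross(c-t,F))@y)
    if i<n-1: im=arm.get_image("scene" if i else "wrist"); 
    if i==0: cv2.imwrite("pics/%s.png"%sys.argv[2],im[:,:,::-1])
    if i==1: cv2.imwrite("pics/%s_s.png"%sys.argv[2],im[:,:,::-1])
Fs=np.array(Fs);Ts=np.array(Ts)
g=t+M[:,2]*.159-c
print("clk",s["clock"],"g",g@x*1000,g[2]*1000,"deg",np.degrees(np.arctan2(g@x,g[2])))
print("F",Fs.mean(0),"sd",Fs.std(0),"T",Ts.mean(0),"sd",Ts.std(0),"Maxle",np.mean(Ms),np.std(Ms)/n**.5)
E
python3 avg.py 8 a25
```

```text
clk 16.275 g 25.536157792871048 53.83223492534893 deg 25.378051469030147
F [-3.917   1.1918  3.321 ] sd [0.5717 0.4829 0.5501] T [0.2985 0.9724 0.067 ] sd [0.0452 0.1104 0.0247] Maxle 0.054799009307471086 0.04327127695107482
```

View pics/a25.png

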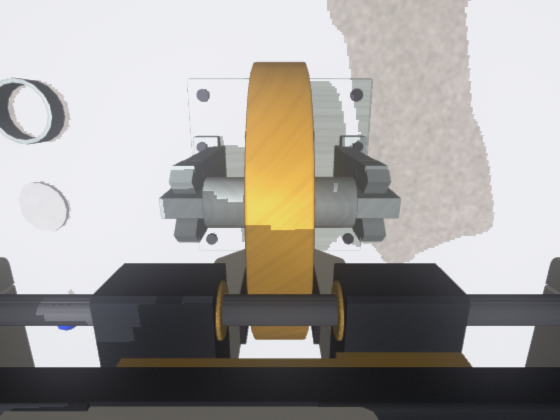

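```bash
python3 - <<'E'
import cv2
im=cv2.imread("pics/a25_s.png");cv2.imwrite("pics/a25_sc.png",cv2.resize(im[130:300,290:410],None,fx=3.5,fy=3.5,interpolation=cv2.INTER_CUBIC))
E
```

```text
(no output)
```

View pics/a25_sc.png

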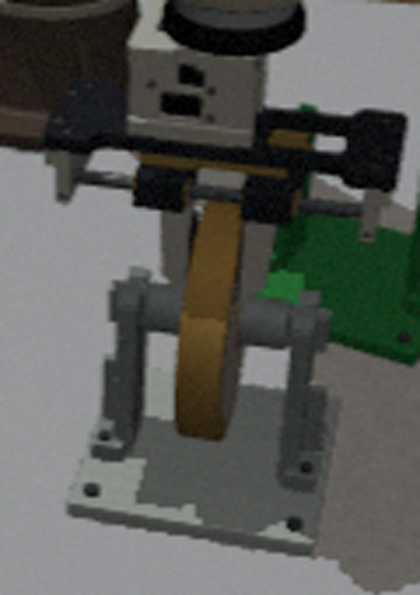

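Request:
move_arm:
  steps:
    - [0,0,0,0]
    - [-4,0,2.1,0]
    - [-7.8,0,4.5,0]
    - [-11.4,0,7.2,0]
    - [-14.8,0,10.1,0]
    - [-18,0,13.3,0]
    - [-20.9,0,16.7,0]
    - [-20.9,0,16.7,0]
  grip_force: 10

```text
clock: 17.27
position: [0.552, 0.2095, 0.3091]
ee_rot: [0.047, 3.14, 0.0]
force: [2.2, 3.0, -1.6]
width: 0.282
```

```bash
python3 avg.py 4 a52; python3 o.py
```

```text
clk 17.425 g 47.518415246985946 37.21530202062974 deg 51.93279043418675
F [ 3.1017  3.1136 -2.0978] sd [0.6214 0.1445 0.441 ] T [ 0.654  -0.8075  0.048 ] sd [0.0218 0.0803 0.034 ] Maxle -0.0983305424756474 0.03608200600195022
clk 17.43 pos [551.7559 209.443  309.2152] g(x,z,r,deg) 47.518415246985946 37.21530202062974 60.35709148121432 51.93279043418675
F 3.6286224774976374 3.4376825010401757 -1.7656352882432051 My tcp -0.9034054293285667 T [ 0.6851 -0.923   0.0149] w 25.767154312261518
M about axle y -0.10789482039537408
```

View pics/a52.png

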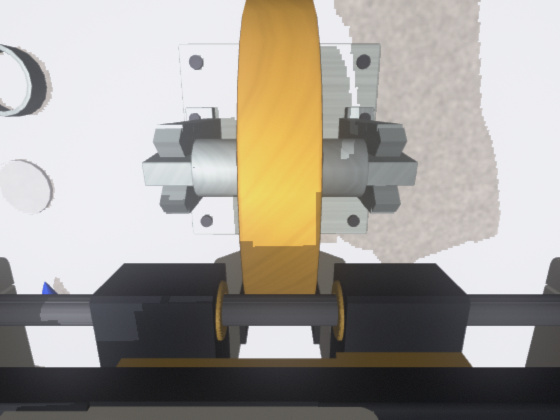

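Request:
move_arm:
  steps:
    - [0,0,0,0]
    - [0,0,0,0]
    - [0,0,0,0]
    - [6,0,-8,0]
    - [16,0,-16,0]
    - [30,0,-22,0]
    - [46,0,-24,0]
    - [60,0,-22,0]
    - [68,0,-19.2,0]
    - [68,0,-19.2,0]
    - [68,0,-19.2,0]
  grip: 42

```text
clock: 18.8
position: [0.4837, 0.2114, 0.3284]
ee_rot: [0.047, 3.141, -0.0]
force: [0.9, 0.5, 0.1]
width: 0.457
```

```bash
python3 avg.py 3 rel2; python3 o.py
```

```text
clk 18.9 g -20.62468393621358 56.38937350010366 deg -20.090235420873796
F [ 0.0054  0.4405 -0.1166] sd [0.6995 0.2345 0.2122] T [ 0.0551 -0.0197 -0.0198] sd [0.0255 0.0167 0.0254] Maxle -0.022107012493668064 0.07951037650548702
clk 18.90 pos [483.806  211.3886 328.3894] g(x,z,r,deg) -20.62468393621358 56.38937350010366 60.04280998756553 -20.090235420873796
F -0.7599358890797239 0.6936594014074776 -0.016000989297011693 My tcp 0.002988940950577273 T [0.0192 0.0025 0.0114] w 42.149960723981955
M about axle y -0.16102397524398585
```

View pics/rel2.png

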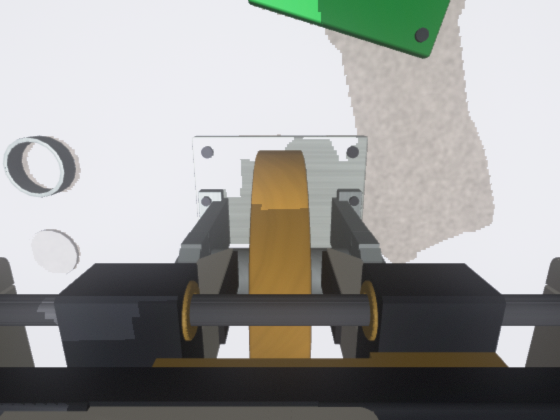

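Request:
move_arm:
  steps:
    - [0,0,0,0]
    - [0,0,0,0]
    - [0,0,0,0]
    - [0,0,0,0]
    - [-2.8,0,-1,0]
    - [-5.7,0,-1.8,0]
    - [-8.7,0,-2.4,0]
    - [-11.6,0,-2.9,0]
    - [-14.6,0,-3.2,0]
    - [-17.6,0,-3.4,0]
  grip: 15
  grip_force: 10

```text
clock: 20.15
position: [0.5011, 0.2109, 0.3319]
ee_rot: [0.047, 3.141, 0.0]
force: [-3.8, 0.7, 0.5]
width: 0.28
```

```bash
python3 o.py
```

```text
clk 20.15 pos [501.1494 210.9434 331.9279] g(x,z,r,deg) -3.308510292801419 59.927890112453376 60.01914905834521 -3.1599883489092853
F -3.8504066887016393 0.608364974047563 0.5179018462260274 My tcp 0.8802898865125486 T [0.3154 0.8718 0.0059] w 25.68432524241268
M about axle y 0.03905066472427785
```

Request:
move_arm:
  steps:
    - [-3,0,0,0]

```text
clock: 20.27
position: [0.5042, 0.2109, 0.332]
ee_rot: [0.047, 3.141, 0.0]
force: [-2.8, 0.1, 2.3]
width: 0.282
```

```bash
python3 o.py
```

```text
clk 20.27 pos [504.2037 210.8685 331.9912] g(x,z,r,deg) -0.21875072052353908 59.991168700293294 59.991567523317634 -0.2089213758384237
F -2.7763418584196775 0.012708455629956747 2.2976582164386183 My tcp 0.8453693235408793 T [0.3176 0.8368 0.0848] w 25.845272175663162
M about axle y 0.23799569470393314
```

Request:
move_arm:
  steps:
    - [-3,0,0,0]

```text
clock: 20.4
position: [0.5071, 0.2108, 0.3319]
ee_rot: [0.047, 3.141, 0.0]
force: [-3.1, 1.6, 0.3]
width: 0.283
```

```bash
python3 o.py
```

```text
clk 20.40 pos [507.1302 210.7917 331.8868] g(x,z,r,deg) 2.676638657975633 59.8868005857608 59.946586882858064 2.5591298863266094
F -3.169275623948702 1.5354880439974117 0.34519103525165495 My tcp 0.8773103311043476 T [0.3843 0.8669 0.0889] w 26.010906808112935
M about axle y 0.18268044608851527
```

Request:
move_arm:
  steps:
    - [-3,0,0.2,0]
    - [-6,0,0.6,0]

```text
clock: 20.65
position: [0.5132, 0.2106, 0.3313]
ee_rot: [0.047, 3.141, 0.0]
force: [-3.6, 1.8, 1.2]
width: 0.284
```

```bash
python3 o.py
```

```text
clk 20.65 pos [513.1636 210.6409 331.2864] g(x,z,r,deg) 8.72814681782877 59.28639060338324 59.92542580283016 8.37492931596532
F -3.62303523724063 1.6658593887276636 1.197542729697726 My tcp 0.8107392096364827 T [0.3464 0.8014 0.0242] w 26.049821759972236
M about axle y 0.009470175060647804
```

Request:
move_arm:
  steps:
    - [3,0,-0.4,0]
    - [6,0,-0.6,0]
    - [9,0,-0.7,0]

```text
clock: 21.02
position: [0.5044, 0.2106, 0.3322]
ee_rot: [0.048, 3.139, 0.0]
force: [6.0, 0.0, -3.7]
width: 0.282
```

```bash
python3 o.py
```

```text
clk 21.02 pos [504.4203 210.5586 332.2069] g(x,z,r,deg) 0.2885257135139819 60.20725387936364 60.20794521308219 0.2745712194684846
F 5.951812403743939 0.17549770304992313 -3.690877936681249 My tcp -1.3854687511851986 T [ 0.0666 -1.3879  0.0934] w 25.89747994986369
M about axle y -0.0809560317520185
```

Request:
move_arm:
  steps:
    - [3,0,0.1,0]

```text
clock: 21.15
position: [0.5017, 0.2106, 0.3324]
ee_rot: [0.048, 3.138, 0.001]
force: [7.6, 0.8, -1.9]
width: 0.279
```

```bash
python3 o.py
```

```text
clk 21.15 pos [501.7321 210.616  332.448 ] g(x,z,r,deg) -2.240413397373428 60.44881541849644 60.49031937170263 -2.1225809332416223
F 7.5841580877543375 0.9650388137070602 -1.8980505158560688 My tcp -1.511727258242171 T [-0.0624 -1.5106  0.0613] w 25.61561254195444
M about axle y 0.1474128029636458
```

Request:
move_arm:
  steps:
    - [3,0,0.2,0]

```text
clock: 21.28
position: [0.499, 0.2107, 0.3325]
ee_rot: [0.048, 3.137, 0.001]
force: [9.2, -0.7, -2.2]
width: 0.279
```

```bash
python3 o.py
```

```text
clk 21.27 pos [499.0038 210.6538 332.5165] g(x,z,r,deg) -4.835958960949626 60.51780726716279 60.710719774167146 -4.568779504598059
F 9.169913836245527 -0.3952361194469948 -2.2148891324799784 My tcp -1.8906250514352247 T [-0.108  -1.8884  0.1125] w 25.591481731257222
M about axle y 0.11022514695833771
```

Request:
move_arm:
  steps:
    - [3,0,0.4,0]

```text
clock: 21.4
position: [0.4963, 0.2107, 0.3323]
ee_rot: [0.048, 3.136, 0.001]
force: [8.6, -0.5, -0.0]
width: 0.281
```

```bash
python3 o.py
```

```text
clk 21.40 pos [496.3395 210.6925 332.3466] g(x,z,r,deg) -7.351990850022197 60.34851338636003 60.79469415502052 -6.945862557323898
F 8.644130021255476 -0.22903627685644046 -0.02438145724360999 My tcp -1.8806419575606679 T [-0.1309 -1.8777  0.1207] w 25.7622018686969
M about axle y 0.015220095234701277
```

Request:
move_arm:
  steps:
    - [3,0,0.5,0]

```text
clock: 21.52
position: [0.4935, 0.2108, 0.332]
ee_rot: [0.048, 3.136, 0.002]
force: [8.6, -1.4, 1.6]
width: 0.282
```

```bash
python3 o.py
```

```text
clk 21.52 pos [493.458  210.7571 332.0187] g(x,z,r,deg) -10.185538827599567 60.020914160776556 60.8790221497015 -9.631328993841628
F 8.68110852711319 -1.152110333749669 1.5868028429741268 My tcp -1.844762502592142 T [-0.2147 -1.8395  0.0799] w 25.849991382102285
M about axle y 0.07403066114371211
```

Request:
move_arm:
  steps:
    - [3,0,0.7,0]

```text
clock: 21.65
position: [0.4905, 0.2108, 0.3315]
ee_rot: [0.048, 3.136, 0.002]
force: [8.4, -2.2, 3.5]
width: 0.284
```

```bash
python3 o.py
```

```text
clk 21.65 pos [490.5344 210.8436 331.479 ] g(x,z,r,deg) -13.068112586986073 59.481504342967185 60.90012254083376 -12.39104625728578
F 8.453663558697881 -1.9759808807978354 3.508446738555792 My tcp -1.73692155215354 T [-0.3102 -1.7289  0.0893] w 26.047263298044093
M about axle y 0.15891063749027737
```

Request:
move_arm:
  steps:
    - [-6,0,-1.3,0]
    - [-12,0,-1.9,0]
    - [-18,0,-1.9,0]
    - [-21,0,-1.6,0]
    - [-24,0,-1.3,0]

```text
clock: 22.28
position: [0.5128, 0.2105, 0.3311]
ee_rot: [-0.047, -3.14, 0.001]
force: [-3.9, -0.7, 2.4]
width: 0.28
```

```bash
python3 o.py
```

```text
clk 22.27 pos [512.8095 210.5092 331.0536] g(x,z,r,deg) 8.183012075307978 59.05371984931736 59.61797979356811 7.8891778057971145
F -3.84127088587486 -0.8398824979481463 2.383475183221439 My tcp 0.8314932836844103 T [-0.1011  0.8347  0.0618] w 25.674738757149054
M about axle y -0.02599345872357154
```

Request:
move_arm:
  steps:
    - [-5.8,0,1.2,0]
    - [-11.6,0,2.9,0]
    - [-17.1,0,5.3,0]
    - [-22.4,0,8.2,0]
    - [-27.3,0,11.5,0]
    - [-31.9,0,15.4,0]
    - [-36.1,0,19.7,0]

```text
clock: 23.15
position: [0.5496, 0.2094, 0.3116]
ee_rot: [0.047, 3.14, 0.0]
force: [-2.4, -2.0, 4.4]
width: 0.281
```

```bash
python3 o.py
```

```text
clk 23.15 pos [549.6095 209.3838 311.6172] g(x,z,r,deg) 45.31431444214024 39.61730725821509 60.19068140296288 48.837513305832196
F -2.3388258151608783 -2.0743113031811533 4.395147195754026 My tcp 0.5173796782203959 T [-0.3548  0.5275  0.0503] w 25.796804488659852
M about axle y -0.14563256320552267
```

Request:
move_arm:
  steps:
    - [0,0,0,0]
    - [0,0,0,0]
    - [0,0,0,0]
    - [6,0,-8,0]
    - [16,0,-15,0]
    - [30,0,-20,0]
    - [46,0,-21,0]
    - [60,0,-19,0]
    - [70.5,0,-14.8,0]
    - [70.5,0,-14.8,0]
  grip: 42

```text
clock: 24.4
position: [0.4776, 0.2117, 0.3259]
ee_rot: [-0.046, -3.14, 0.001]
force: [-0.3, 0.3, -0.2]
width: 0.455
```

```bash
python3 avg.py 2 rel3; python3 o.py
```

```text
clk 24.45 g -26.234558577222945 54.20028984688345 deg -25.828368136924425
F [ 0.1738 -0.1747 -0.1295] sd [0.4836 0.4641 0.0666] T [ 0.0264  0.0014 -0.0102] sd [0.0034 0.0128 0.0072] Maxle 0.03684968237059555 0.0669603293306555
clk 24.45 pos [478.2978 211.64   326.2003] g(x,z,r,deg) -26.234558577222945 54.20028984688345 60.21564151636947 -25.828368136924425
F 0.6750515148664578 -0.620156458212523 -0.06290752393578822 My tcp -0.010727906226647658 T [ 0.023  -0.0114 -0.0174] w 41.833764720132564
M about axle y 0.13154588825097752
```

View pics/rel3.png

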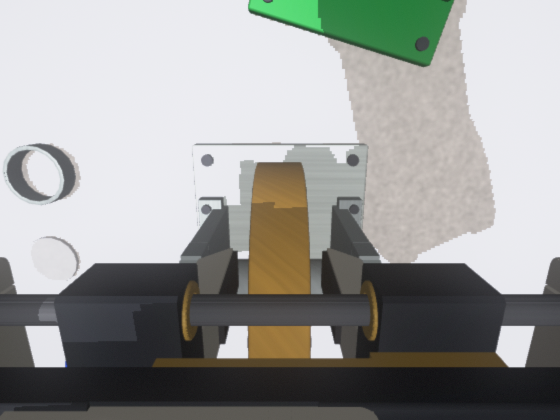

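Request:
move_arm:
  steps:
    - [0,0,0,0]
    - [0,0,0,0]
    - [0,0,0,0]
    - [0,0,0,0]
    - [-5.6,0,-2,0]
    - [-11.4,0,-3.7,0]
    - [-14.3,0,-4.4,0]
    - [-17.2,0,-4.9,0]
    - [-20.2,0,-5.3,0]
    - [-23.2,0,-5.5,0]
  grip: 15
  grip_force: 10

```text
clock: 25.7
position: [0.5017, 0.2108, 0.3318]
ee_rot: [-0.047, -3.141, 0.0]
force: [-4.9, -0.8, -2.2]
width: 0.28
```

```bash
python3 o.py
```

```text
clk 25.70 pos [501.7445 210.8353 331.8359] g(x,z,r,deg) -2.7960499612446754 59.83596719548746 59.901259298993274 -2.6754044203562874
F -4.855771219738687 -0.9565571096411448 -2.184391354723628 My tcp 1.1925048099592206 T [-0.1752  1.1979  0.0478] w 25.74336255313963
M about axle y 0.1239299436319844
```

Request:
move_arm:
  steps:
    - [-3,0,0,0]

```text
clock: 25.82
position: [0.5048, 0.2107, 0.3319]
ee_rot: [-0.047, -3.141, 0.0]
force: [-4.8, -1.2, -1.1]
width: 0.28
```

```bash
python3 o.py
```

```text
clk 25.82 pos [504.7811 210.7197 331.9119] g(x,z,r,deg) 0.25805958248443717 59.91187251962322 59.912428289593606 0.2467897075922562
F -4.719698210497979 -1.349013723475649 -1.0912634592688286 My tcp 1.2594146723434585 T [-0.2081  1.2657  0.0485] w 25.72308433552863
M about axle y 0.22655644598518881
```

Request:
move_arm:
  steps:
    - [-3,0,0,0]

```text
clock: 25.95
position: [0.5078, 0.2106, 0.3319]
ee_rot: [-0.047, -3.141, 0.0]
force: [-4.2, -0.8, -1.1]
width: 0.283
```

```bash
python3 o.py
```

```text
clk 25.95 pos [507.7517 210.6467 331.9094] g(x,z,r,deg) 3.217871343542408 59.90938904827149 59.99574645023382 3.0745339350122514
F -4.213811850995593 -0.9349905606193752 -1.1283088352701525 My tcp 1.2781990533893435 T [-0.1361  1.2825  0.0566] w 25.936172700110504
M about axle y 0.3594599910771922
```

Request:
move_arm:
  steps:
    - [-3,0,0.2,0]

```text
clock: 26.08
position: [0.5107, 0.2106, 0.3317]
ee_rot: [-0.047, -3.141, 0.0]
force: [-5.3, -1.0, -0.6]
width: 0.284
```

```bash
python3 o.py
```

```text
clk 26.07 pos [510.7397 210.5631 331.7168] g(x,z,r,deg) 6.204436929695768 59.716797241878574 60.03824539776466 5.931616491721693
F -5.307150580808555 -1.156115907581332 -0.6440157125055549 My tcp 1.3132773175546206 T [-0.1786  1.3188  0.0254] w 26.03149455205488
M about axle y 0.15655360524824347
```

Request:
move_arm:
  steps:
    - [-3,0,0.4,0]

```text
clock: 26.2
position: [0.5138, 0.2105, 0.3314]
ee_rot: [-0.047, -3.141, 0.0]
force: [-6.7, -0.8, 0.2]
width: 0.282
```

```bash
python3 o.py
```

```text
clk 26.20 pos [513.756  210.4731 331.3631] g(x,z,r,deg) 9.234838532634305 59.36309668829028 60.077112872932965 8.84236023778908
F -6.7117710363451595 -0.9524852165275516 0.1711822119145478 My tcp 1.3206939611115833 T [-0.2981  1.3296  0.039 ] w 25.867443118611888
M about axle y -0.14649926132272537
```

Request:
move_arm:
  steps:
    - [-3,0,0.5,0]
    - [-5.9,0,1.2,0]

```text
clock: 26.45
position: [0.5197, 0.2103, 0.3302]
ee_rot: [-0.047, -3.141, 0.0]
force: [-5.5, -1.4, 0.1]
width: 0.283
```

```bash
python3 o.py
```

```text
clk 26.45 pos [519.6898 210.3107 330.2493] g(x,z,r,deg) 15.190288532928882 58.249324932110035 60.19741456873515 14.616096391160895
F -5.4108480609822855 -1.5135561745688033 0.09343473530062962 My tcp 1.3069296192324742 T [-0.2527  1.3145  0.0888] w 25.933696281544748
M about axle y 0.1300039725097746
```

Request:
move_arm:
  steps:
    - [-2.9,0,0.8,0]
    - [-5.7,0,1.8,0]

```text
clock: 26.7
position: [0.5255, 0.2101, 0.3286]
ee_rot: [0.047, 3.141, -0.0]
force: [-5.1, -1.4, 1.7]
width: 0.279
```

```bash
python3 o.py
```

```text
clk 26.70 pos [525.4699 210.1134 328.5836] g(x,z,r,deg) 21.018694525493512 56.58356906710927 60.361293955053156 20.3781617264655
F -5.066512464059553 -1.5171941039763681 1.6698977090807525 My tcp 1.3613529637304387 T [-0.2305  1.3684  0.0246] w 25.616387900135905
M about axle y 0.23401367200061307
```

Request:
move_arm:
  steps:
    - [2.9,0,-1,0]
    - [5.7,0,-1.8,0]
    - [8.6,0,-2.5,0]
    - [11.6,0,-3,0]

```text
clock: 27.2
position: [0.5144, 0.2104, 0.3321]
ee_rot: [0.048, 3.138, 0.001]
force: [4.9, -1.5, -1.0]
width: 0.28
```

```bash
python3 o.py
```

```text
clk 27.20 pos [514.3883 210.4206 332.0589] g(x,z,r,deg) 10.359799003165747 60.05953404904 60.94647705629744 9.786767673722888
F 4.975758530990041 -1.4006300055073677 -1.0001746947289423 My tcp -1.1012801118361502 T [-0.3888 -1.0908  0.0643] w 25.699379029867167
M about axle y -0.0013712202778977934
```

Request:
move_arm:
  steps:
    - [3,0,-0.4,0]

```text
clock: 27.32
position: [0.5115, 0.2105, 0.3326]
ee_rot: [0.048, 3.138, 0.001]
force: [6.4, -1.5, -1.8]
width: 0.28
```

```bash
python3 o.py
```

```text
clk 27.32 pos [511.5417 210.5142 332.5754] g(x,z,r,deg) 7.581530230435209 60.57629310742806 61.048889320544056 7.13385749850406
F 6.489248152661909 -1.3597060499561662 -1.7789974667819208 My tcp -1.3521223603836607 T [-0.4181 -1.341   0.1143] w 25.73680031701628
M about axle y 0.0853432835539658
```

Request:
move_arm:
  steps:
    - [3,0,-0.2,0]

```text
clock: 27.45
position: [0.5087, 0.2106, 0.3329]
ee_rot: [0.048, 3.138, 0.001]
force: [7.0, -0.8, -1.6]
width: 0.281
```

```bash
python3 o.py
```

```text
clk 27.45 pos [508.7018 210.562  332.8979] g(x,z,r,deg) 4.814537126162504 60.89907027948672 61.08908682117502 4.520267693735708
F 6.9966605486821125 -0.5944256052480978 -1.6053703218452784 My tcp -1.3819255723175754 T [-0.4835 -1.3689  0.0598] w 25.771262980872358
M about axle y 0.1634241244248683
```

Request:
move_arm:
  steps:
    - [3,0,-0.1,0]

```text
clock: 27.58
position: [0.5058, 0.2106, 0.3331]
ee_rot: [0.048, 3.137, 0.002]
force: [7.4, -1.0, -0.6]
width: 0.285
```

```bash
python3 o.py
```

```text
clk 27.57 pos [505.7922 210.6427 333.0767] g(x,z,r,deg) 1.9393079395819728 61.07792141759712 61.10870150787606 1.8186087574966854
F 7.388869934795789 -0.8399565363290619 -0.6496455818794783 My tcp -1.4860832817420049 T [-0.4857 -1.4731  0.0584] w 26.13003836809279
M about axle y 0.14089465040430235
```

Request:
move_arm:
  steps:
    - [3,0,0.1,0]

```text
clock: 27.7
position: [0.5029, 0.2107, 0.3331]
ee_rot: [0.048, 3.137, 0.002]
force: [6.6, -2.6, 1.1]
width: 0.282
```

```bash
python3 o.py
```

```text
clk 27.70 pos [502.9008 210.7263 333.1022] g(x,z,r,deg) -0.9028425468907045 61.10368935130871 61.110358999155885 -0.8465168647738235
F 6.673932370524424 -2.3825662821013713 1.0782005633812324 My tcp -1.5000840867466787 T [-0.5532 -1.4852  0.1112] w 25.90965922848737
M about axle y -0.02944572749398513
```

Request:
move_arm:
  steps:
    - [0,0,0,0]
    - [0,0,0,0]
    - [0,0,0,0]
    - [7,0,1,0]
    - [14.5,0,2.3,0]
    - [14.5,0,2.3,0]
    - [14.5,0,2.3,0]
  grip: 42

```text
clock: 28.58
position: [0.4872, 0.2114, 0.3297]
ee_rot: [0.047, 3.141, 0.0]
force: [0.2, -0.7, 0.3]
width: 0.461
```

```bash
python3 avg.py 2 rel4; python3 o.py
```

```text
clk 28.625 g -17.104767913003588 57.704146982689124 deg -16.51097237104905
F [-0.093  -0.3274  0.3876] sd [0.3037 0.4188 0.0767] T [ 0.0296 -0.0116 -0.0294] sd [0.0194 0.0085 0.0326] Maxle -0.022270740830392426 0.04097731307652669
clk 28.62 pos [487.3382 211.344  329.7041] g(x,z,r,deg) -17.104767913003588 57.704146982689124 60.1858925692517 -16.51097237104905
F -0.399164250058966 0.08020615812257521 0.4642814582762076 My tcp -0.0016796563655435365 T [ 0.0491 -0.0031 -0.062 ] w 41.89631405679371
M about axle y -0.08022141273282485
```

View pics/rel4.png

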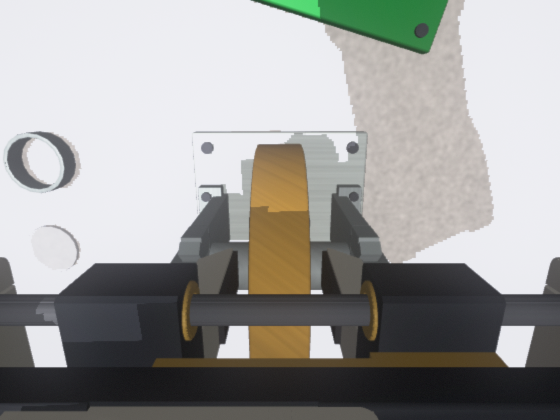

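Request:
move_arm:
  steps:
    - [0,0,0,0]
    - [0,0,0,0]
    - [0,0,0,0]
    - [0,0,0,0]
    - [-3,0,-0.7,0]
    - [-6,0,-1.3,0]
    - [-9,0,-1.8,0]
    - [-12,0,-2.1,0]
    - [-15,0,-2.3,0]
  grip: 15
  grip_force: 10

```text
clock: 29.75
position: [0.5012, 0.211, 0.3315]
ee_rot: [-0.046, -3.138, 0.001]
force: [-5.3, 0.7, 1.4]
width: 0.283
```

```bash
python3 o.py
```

```text
clk 29.75 pos [501.2452 211.0212 331.483 ] g(x,z,r,deg) -3.752336013904306 59.48387586347463 59.602109973578145 -3.6095247659062033
F -5.343388068751366 0.5437766022680337 1.3552973436642062 My tcp 1.4135652486751216 T [0.1214 1.4107 0.0947] w 26.0001498096291
M about axle y 0.25050573684446015
```

Request:
move_arm:
  steps:
    - [-3,0,0,0]

```text
clock: 29.88
position: [0.5042, 0.2109, 0.3315]
ee_rot: [-0.046, -3.138, 0.001]
force: [-6.5, 0.5, 0.3]
width: 0.278
```

```bash
python3 o.py
```

```text
clk 29.88 pos [504.2435 210.9355 331.4724] g(x,z,r,deg) -0.7604012912398546 59.4733181143386 59.47817900417795 -0.7325202681113964
F -6.536893642588703 0.36139934573997956 0.3246176013211368 My tcp 1.409291630472675 T [0.0902 1.4073 0.0306] w 25.554235433672442
M about axle y -0.018763882164961006
```

Request:
move_arm:
  steps:
    - [-3,0,0.1,0]

```text
clock: 30.0
position: [0.5073, 0.2108, 0.3314]
ee_rot: [-0.046, -3.138, 0.001]
force: [-5.7, 0.0, 1.5]
width: 0.283
```

```bash
python3 o.py
```

```text
clk 30.00 pos [507.2673 210.8412 331.369 ] g(x,z,r,deg) 2.2664070673374077 59.36990628981635 59.413149839546904 2.186167103396002
F -5.713237288612573 -0.1356643995474819 1.5442970281949 My tcp 1.4401393725761333 T [ 0.0873  1.4383 -0.0059] w 25.94349260436662
M about axle y 0.18823223002905817
```

Request:
move_arm:
  steps:
    - [-3,0,0.3,0]

```text
clock: 30.12
position: [0.5103, 0.2108, 0.3311]
ee_rot: [-0.046, -3.138, 0.001]
force: [-5.5, -0.4, 2.8]
width: 0.28
```

```bash
python3 o.py
```

```text
clk 30.12 pos [510.2667 210.7847 331.1068] g(x,z,r,deg) 5.275065963543175 59.10764560451866 59.34256558179049 5.099854910065495
F -5.472912583761174 -0.568266116133001 2.8455035362177536 My tcp 1.4173733080541533 T [ 0.0561  1.4164 -0.0177] w 25.66429868718645
M about axle y 0.20721045232797752
```

Request:
move_arm:
  steps:
    - [-3,0,0.4,0]

```text
clock: 30.25
position: [0.5133, 0.2107, 0.3307]
ee_rot: [-0.046, -3.138, 0.001]
force: [-6.4, 0.5, 3.0]
width: 0.283
```

```bash
python3 o.py
```

```text
clk 30.25 pos [513.2784 210.6947 330.6999] g(x,z,r,deg) 8.292766217259423 58.700729799090674 59.28360355511439 8.041073971931057
F -6.460781654417322 0.2988935612381157 2.9823246769801166 My tcp 1.4555240290045335 T [0.0296 1.4553 0.055 ] w 25.98831025288594
M about axle y 0.0227507147242236
```

Request:
move_arm:
  steps:
    - [-3,0,0.6,0]
    - [-6,0,1.3,0]

```text
clock: 30.5
position: [0.5193, 0.2105, 0.3295]
ee_rot: [-0.046, -3.138, 0.001]
force: [-6.2, -0.4, 3.4]
width: 0.283
```

```bash
python3 o.py
```

```text
clk 30.50 pos [519.3157 210.4923 329.4729] g(x,z,r,deg) 14.352632245071936 57.4737301804102 59.23873490557401 14.02141768194674
F -6.151076531915212 -0.5840947401978902 3.386332886340289 My tcp 1.4976042950225406 T [0.0478 1.4969 0.0479] w 25.936792375322927
M about axle y 0.11578774193637996
```

Request:
move_arm:
  steps:
    - [3,0,-0.5,0]
    - [6,0,-1,0]
    - [9,0,-1.4,0]
    - [12,0,-1.6,0]

```text
clock: 31.0
position: [0.5085, 0.2106, 0.3318]
ee_rot: [0.047, 3.14, 0.0]
force: [3.1, -0.1, -2.6]
width: 0.281
```

```bash
python3 o.py
```

```text
clk 31.00 pos [508.5443 210.5899 331.7895] g(x,z,r,deg) 4.337239252619945 59.78974602297164 59.946854578250566 4.149055487377857
F 3.055845884365506 -0.06260147766826879 -2.58978191102101 My tcp -0.7605649159905118 T [-0.0355 -0.7599  0.0547] w 25.826544827012267
M about axle y -0.08142035958764592
```

Request:
move_arm:
  steps:
    - [3,0,0,0]

```text
clock: 31.12
position: [0.5059, 0.2106, 0.3321]
ee_rot: [0.048, 3.139, 0.001]
force: [4.6, -0.6, -1.9]
width: 0.286
```

```bash
python3 o.py
```

```text
clk 31.12 pos [505.8647 210.6378 332.1146] g(x,z,r,deg) 1.8135022118870856 60.11519946370232 60.14254730914908 1.7279244008731158
F 4.633440739622852 -0.5043375085882486 -1.8654088075397541 My tcp -1.3113460481958172 T [-0.2047 -1.3061  0.0661] w 26.21673239032772
M about axle y -0.29348601890478276
```

Request:
move_arm:
  steps:
    - [3,0,0.2,0]

```text
clock: 31.25
position: [0.5031, 0.2107, 0.3322]
ee_rot: [0.048, 3.138, 0.001]
force: [5.6, -1.3, -0.1]
width: 0.285
```

```bash
python3 o.py
```

```text
clk 31.25 pos [503.1222 210.693  332.1649] g(x,z,r,deg) -0.8169899366464292 60.16579227217929 60.17133896046863 -0.7779702841633022
F 5.662810481985512 -1.140521869657955 -0.07700020091347395 My tcp -1.3456009338314994 T [-0.3132 -1.3374  0.0737] w 26.123777947823807
M about axle y -0.10461556475969715
```

Request:
move_arm:
  steps:
    - [3,0,0.4,0]

```text
clock: 31.38
position: [0.5003, 0.2107, 0.332]
ee_rot: [0.048, 3.137, 0.002]
force: [4.9, -1.9, 2.2]
width: 0.286
```

```bash
python3 o.py
```

```text
clk 31.38 pos [500.3252 210.7418 331.9986] g(x,z,r,deg) -3.525607739296521 59.99991538685727 60.103408858079085 -3.362845330886574
F 4.949546478238335 -1.7697542259298085 2.222601455973548 My tcp -1.3356267545529419 T [-0.4329 -1.324   0.1153] w 26.25024065441002
M about axle y -0.24247355174478738
```

Request:
move_arm:
  steps:
    - [3,0,0.5,0]

```text
clock: 31.5
position: [0.4974, 0.2108, 0.3317]
ee_rot: [0.048, 3.137, 0.002]
force: [5.2, -1.3, 3.6]
width: 0.28
```

```bash
python3 o.py
```

```text
clk 31.50 pos [497.4044 210.8156 331.6745] g(x,z,r,deg) -6.400888031872009 59.67600550571416 60.01830554684619 -6.122176766332631
F 5.261187688508114 -1.1226775426455606 3.5920033655527464 My tcp -1.2540894904983786 T [-0.476  -1.2413  0.1326] w 25.739629057077426
M about axle y -0.07822348885238697
```

Request:
move_arm:
  steps:
    - [3,0,0.7,0]

```text
clock: 31.62
position: [0.4945, 0.2109, 0.3311]
ee_rot: [0.048, 3.137, 0.002]
force: [4.7, -2.3, 5.0]
width: 0.285
```

```bash
python3 o.py
```

```text
clk 31.62 pos [494.4932 210.8792 331.1461] g(x,z,r,deg) -9.275240494342354 59.147761095988194 59.87059151950967 -8.912242232900532
F 4.754909700215654 -2.196539664441655 5.032455669944683 My tcp -1.2323684552343435 T [-0.5536 -1.2174  0.0331] w 26.149113612049256
M about axle y -0.14489463122788623
```

Request:
move_arm:
  steps:
    - [3,0,-0.4,0]
    - [6,0,0.4,0]
    - [9,0,1.4,0]
    - [6,0,0.3,0]
    - [3,0,-0.6,0]
    - [0,0,-1.2,0]
    - [-3,0,-1.7,0]

```text
clock: 32.5
position: [0.4957, 0.2111, 0.3311]
ee_rot: [-0.046, -3.139, 0.001]
force: [-5.4, -0.8, 2.5]
width: 0.284
```

```bash
python3 o.py
```

```text
clk 32.50 pos [495.6634 211.1411 331.0662] g(x,z,r,deg) -9.171972952801353 59.066666058719086 59.77454413995273 -8.826494463801513
F -5.394506603865945 -0.9583525058889186 2.4928152027897403 My tcp 1.2545361155743855 T [-0.107   1.258   0.0339] w 26.079041795039597
M about axle y 0.10014948776281296
```

Request:
move_arm:
  steps:
    - [-3,0,-0.3,0]

```text
clock: 32.62
position: [0.4987, 0.2111, 0.3315]
ee_rot: [-0.046, -3.139, 0.001]
force: [-5.4, -1.1, 2.6]
width: 0.283
```

```bash
python3 o.py
```

```text
clk 32.62 pos [498.677  211.0795 331.4949] g(x,z,r,deg) -6.135930027837326 59.49530507487984 59.81087663008743 -5.888268522126292
F -5.317306920948122 -1.2804266753298261 2.6119657095916513 My tcp 1.3240053716641056 T [-0.0888  1.327   0.0434] w 25.97424612064069
M about axle y 0.17735147606611953
```

Request:
move_arm:
  steps:
    - [-3,0,-0.2,0]

```text
clock: 32.75
position: [0.5015, 0.211, 0.3316]
ee_rot: [-0.046, -3.139, 0.001]
force: [-5.8, -0.6, 2.9]
width: 0.283
```

```bash
python3 o.py
```

```text
clk 32.75 pos [501.5344 210.9966 331.5561] g(x,z,r,deg) -3.3467443001682997 59.55665317494761 59.650613029638734 -3.2163134480688473
F -5.791630406735757 -0.751672683734271 2.9257929623384995 My tcp 1.4347329715045498 T [-0.0881  1.4378  0.016 ] w 26.00800749903698
M about axle y 0.17754405162458395
```

Request:
move_arm:
  steps:
    - [-3,0,0,0]

```text
clock: 32.88
position: [0.5045, 0.2109, 0.3315]
ee_rot: [-0.046, -3.139, 0.001]
force: [-5.6, -0.8, 2.4]
width: 0.279
```

```bash
python3 o.py
```

```text
clk 32.88 pos [504.4932 210.9171 331.494 ] g(x,z,r,deg) -0.40218469678374685 59.49455425609461 59.49591362994363 -0.3873150239531538
F -5.571915258897387 -0.9948859488067435 2.4282539671469254 My tcp 1.4071919965984376 T [-0.0608  1.4095  0.0376] w 25.646558868668194
M about axle y 0.18971863596512717
```

Request:
move_arm:
  steps:
    - [-3,0,0.1,0]

```text
clock: 33.0
position: [0.5075, 0.2108, 0.3314]
ee_rot: [-0.046, -3.139, 0.001]
force: [-6.2, -0.1, 0.8]
width: 0.283
```

```bash
python3 o.py
```

```text
clk 33.00 pos [507.478  210.8303 331.392 ] g(x,z,r,deg) 2.582943725598015 59.39255837494535 59.44869711449442 2.490187051531604
F -6.158007447299212 -0.23599634612268397 0.7874461307255582 My tcp 1.4120111053622066 T [-0.0747  1.4147  0.0369] w 25.96053273335847
M about axle y 0.06478622291574287
```

Request:
move_arm:
  steps:
    - [3,0,-0.1,0]
    - [6,0,0,0]
    - [9,0,0.2,0]
    - [12,0,0.6,0]
    - [14.5,0,1,0]
    - [16.8,0,1.5,0]

```text
clock: 33.75
position: [0.4922, 0.2111, 0.3311]
ee_rot: [0.047, 3.138, 0.001]
force: [5.0, -1.1, 1.9]
width: 0.278
```

```bash
python3 o.py
```

```text
clk 33.75 pos [492.1876 211.115  331.1118] g(x,z,r,deg) -11.824140759785777 59.11258155177011 60.28355996805348 -11.311446430071696
F 5.000939745492033 -0.9319391794951334 1.8960301017938395 My tcp -1.309950469040825 T [-0.4196 -1.2987  0.054 ] w 25.538685511681905
M about axle y -0.19588732472627066
```

Request:
move_arm:
  steps:
    - [-2.5,0,-0.5,0]
    - [-5,0,-1,0]
    - [-5,0,-1,0]
    - [-5,0,-1,0]

```text
clock: 34.25
position: [0.4962, 0.2111, 0.3312]
ee_rot: [-0.047, -3.141, 0.0]
force: [-1.3, -1.2, 3.8]
width: 0.279
```

```bash
python3 avg.py 6 fin; python3 o.py; python3 - <<'E'
import cv2
im=cv2.imread("pics/fin_s.png");cv2.imwrite("pics/fin_sc.png",cv2.resize(im[130:300,290:410],None,fx=3.5,fy=3.5,interpolation=cv2.INTER_CUBIC))
im=cv2.imread("pics/fin.png");cv2.imwrite("pics/fin_c.png",cv2.resize(im[110:280,160:400],None,fx=3.3,fy=3.3,interpolation=cv2.INTER_CUBIC))
E
```

```text
clk 34.5 g -8.213251436620906 59.17334228181768 deg -7.902158020571024
F [-1.9938 -1.1498  3.6201] sd [0.5406 0.1083 0.3661] T [-0.1682  0.5468  0.061 ] sd [0.0304 0.035  0.0232] Maxle 0.14389755202795304 0.05514580326142894
clk 34.50 pos [496.3047 211.1264 331.1733] g(x,z,r,deg) -8.213251436620906 59.17334228181768 59.740622159149865 -7.902158020571024
F -2.3613616558653026 -1.3267977383663319 2.939015030485191 My tcp 0.5791924050271806 T [-0.1882  0.5847  0.0446] w 25.560684956856715
M about axle y 0.08802731458261753
```

View pics/fin_c.png

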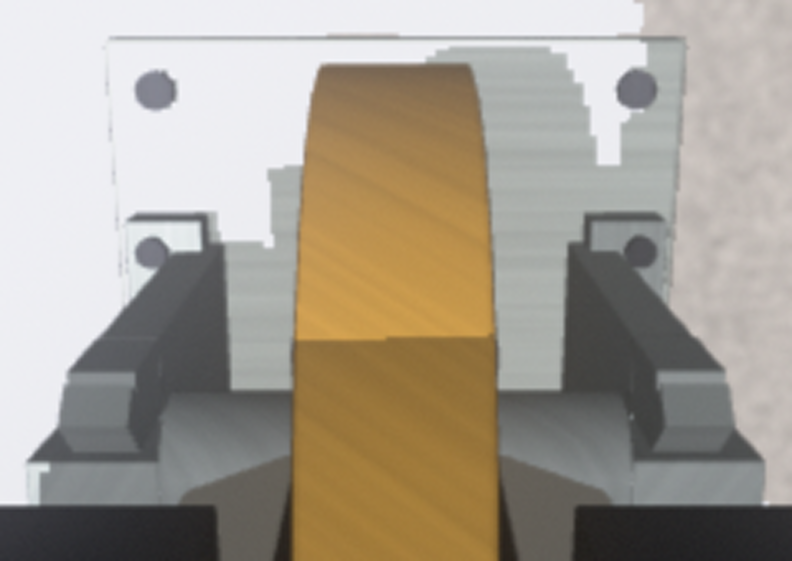

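View pics/fin_sc.png

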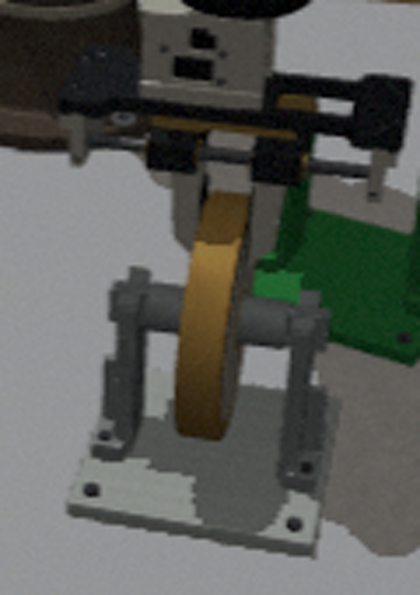

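Request:
move_arm:
  steps:
    - [0,0,0,0]
    - [0,0,0,0]
    - [0,0,0,0]
    - [-4,0,-0.5,0]
    - [-7.9,0,-0.8,0]
    - [-7.9,0,-0.8,0]
    - [-7.9,0,-0.8,0]
  grip: 42

```text
clock: 35.38
position: [0.5043, 0.2108, 0.332]
ee_rot: [-0.047, -3.141, 0.0]
force: [-0.2, 0.3, 0.4]
width: 0.452
```

```bash
python3 o.py
```

```text
clk 35.38 pos [504.3178 210.8074 331.9627] g(x,z,r,deg) -0.17686925669286452 59.96269949826187 59.96296034930912 -0.16900227356845018
F -0.22582777886050975 0.29076605342130135 0.36648575985555376 My tcp -0.01756845089448036 T [ 0.0022 -0.0176  0.0265] w 41.50292904057292
M about axle y -0.06695976215035482
```

Request:
move_arm:
  steps:
    - [0,0,0,0]
    - [0,0,0,0]
    - [0,0,0,0]
    - [0,0,0,0]
    - [4,0,0.3,0]
    - [8,0,0.6,0]
    - [12,0,1.2,0]
    - [16,0,2.2,0]
    - [13,0,1.4,0]
    - [10,0,0.8,0]
    - [7,0,0.4,0]
    - [4,0,0.2,0]
  grip: 15
  grip_force: 10

```text
clock: 36.88
position: [0.4997, 0.2111, 0.3315]
ee_rot: [-0.046, -3.139, 0.001]
force: [-5.6, -0.0, 4.0]
width: 0.283
```

```bash
python3 o.py
```

```text
clk 36.88 pos [499.7254 211.0893 331.5116] g(x,z,r,deg) -5.132361953548776 59.51206984053918 59.7329690868238 -4.929031868657003
F -5.638284314463021 -0.18024562409294537 3.958742334293449 My tcp 1.3540388717199148 T [0.1275 1.351  0.0786] w 26.002406003703154
M about axle y 0.14082350712893626
```

Request:
move_arm:
  steps:
    - [-3,0,-0.1,0]

```text
clock: 37.0
position: [0.5027, 0.211, 0.3317]
ee_rot: [-0.046, -3.139, 0.001]
force: [-5.4, 0.1, 4.4]
width: 0.28
```

```bash
python3 o.py
```

```text
clk 37.00 pos [502.6866 210.9922 331.6545] g(x,z,r,deg) -2.1723089376392055 59.654997157638654 59.694535863832826 -2.0854776577749954
F -5.443567185057078 -0.06981680127985498 4.366716474124036 My tcp 1.3896041755510564 T [0.1099 1.3871 0.0534] w 25.72415255958122
M about axle y 0.2071600989370425
```

Request:
move_arm:
  steps:
    - [-3,0,0,0]

```text
clock: 37.12
position: [0.5056, 0.2109, 0.3315]
ee_rot: [-0.046, -3.139, 0.001]
force: [-6.1, -0.7, 2.6]
width: 0.28
```

```bash
python3 o.py
```

```text
clk 37.12 pos [505.5758 210.9465 331.5396] g(x,z,r,deg) 0.6664507761064454 59.540188253671644 59.54391802627395 0.6413016693615889
F -6.0843325211651385 -0.8479984939674666 2.598408272660712 My tcp 1.3713051979202207 T [0.0972 1.3691 0.0269] w 25.70642395667028
M about axle y 0.03878149280253603
```

Request:
move_arm:
  steps:
    - [-3,0,0.1,0]

```text
clock: 37.25
position: [0.5085, 0.2108, 0.3313]
ee_rot: [-0.046, -3.138, 0.001]
force: [-5.6, 1.2, 2.2]
width: 0.282
```

```bash
python3 o.py
```

```text
clk 37.25 pos [508.5136 210.8466 331.3454] g(x,z,r,deg) 3.5736363745013926 59.346145308633986 59.453644462981906 3.446008727015727
F -5.635250755073229 1.0568215524409101 2.1817778439654907 My tcp 1.3980056505588516 T [0.1427 1.3946 0.1046] w 25.87958954039308
M about axle y 0.1587627573776689
```

Request:
move_arm:
  steps:
    - [-3,0,0.3,0]

```text
clock: 37.38
position: [0.5115, 0.2108, 0.3311]
ee_rot: [-0.046, -3.138, 0.001]
force: [-6.0, -0.2, 2.2]
width: 0.281
```

```bash
python3 o.py
```

```text
clk 37.38 pos [511.5243 210.7784 331.0515] g(x,z,r,deg) 6.589021968298862 59.052222800550155 59.41868585036647 6.366704098730443
F -6.013695469713021 -0.3653488236443081 2.1972341364610934 My tcp 1.375367805339026 T [0.1487 1.3718 0.0585] w 25.807226314360776
M about axle y 0.04858167750899089
```

Request:
move_arm:
  steps:
    - [-3,0,0.5,0]
    - [-6,0,1.1,0]
    - [-8,0,1.6,0]
    - [-5,0,1,0]
    - [-1,0,0.2,0]
    - [3,0,-0.1,0]
    - [6,0,-0.3,0]

```text
clock: 38.25
position: [0.5067, 0.2105, 0.3323]
ee_rot: [0.048, 3.139, 0.0]
force: [6.3, 0.0, -4.8]
width: 0.284
```

```bash
python3 o.py
```

```text
clk 38.25 pos [506.7163 210.532  332.2758] g(x,z,r,deg) 2.5676105663333018 60.276143375194 60.33080543310598 2.439180018332156
F 6.34699333186491 0.18329143402786424 -4.808454769447071 My tcp -1.309390540932972 T [-0.1961 -1.3044  0.038 ] w 26.029622499605477
M about axle y 0.093175090700838
```

Request:
move_arm:
  steps:
    - [3,0,-0.2,0]

```text
clock: 38.38
position: [0.504, 0.2106, 0.3326]
ee_rot: [0.048, 3.139, 0.001]
force: [5.8, -1.2, -4.5]
width: 0.283
```

```bash
python3 o.py
```

```text
clk 38.38 pos [503.9752 210.5966 332.565 ] g(x,z,r,deg) -0.08010759476181153 60.56557876290279 60.56563174038656 -0.07578272186988323
F 5.860262833762871 -1.0496766030548113 -4.509761683250783 My tcp -1.3511167088922058 T [-0.1472 -1.3475  0.0384] w 25.9413913451916
M about axle y -0.06662179515439154
```

Request:
move_arm:
  steps:
    - [3,0,0,0]

```text
clock: 38.5
position: [0.5011, 0.2106, 0.3327]
ee_rot: [0.048, 3.138, 0.001]
force: [6.2, -0.7, -4.1]
width: 0.284
```

```bash
python3 o.py
```

```text
clk 38.50 pos [501.1446 210.646  332.6663] g(x,z,r,deg) -2.8564364089460788 60.667042137285925 60.734250885687054 -2.6957136145598417
F 6.229968293166707 -0.5533891754873235 -4.055883757820813 My tcp -1.4104895862915048 T [-0.2321 -1.4046  0.1148] w 26.11559000512214
M about axle y -0.05544805216763602
```

Request:
move_arm:
  steps:
    - [3,0,0.1,0]

```text
clock: 38.62
position: [0.4982, 0.2107, 0.3327]
ee_rot: [0.048, 3.138, 0.001]
force: [6.6, -1.1, -3.4]
width: 0.283
```

```bash
python3 o.py
```

```text
clk 38.62 pos [498.2278 210.7265 332.6531] g(x,z,r,deg) -5.731228884005274 60.6539814037073 60.92415321235189 -5.397883625203931
F 6.602507870401247 -0.9505952173471496 -3.4136551946968003 My tcp -1.4581422084482494 T [-0.3268 -1.4496  0.0692] w 26.014785768799882
M about axle y -0.029180436371354042
```

Request:
move_arm:
  steps:
    - [3,0,0.3,0]

```text
clock: 38.75
position: [0.4954, 0.2108, 0.3325]
ee_rot: [0.048, 3.138, 0.001]
force: [6.6, -1.0, -1.1]
width: 0.281
```

```bash
python3 o.py
```

```text
clk 38.75 pos [495.355  210.8229 332.4923] g(x,z,r,deg) -8.548267552765372 60.49338395215763 61.09437273707639 -8.043162956799454
F 6.602344875380933 -0.7701550603195494 -1.0994682610220095 My tcp -1.5061175969769678 T [-0.3223 -1.4977  0.1206] w 25.779897547386117
M about axle y -0.06697405598596347
```

Request:
move_arm:
  steps:
    - [-4,0,0.1,0]
    - [-8,0,-0.1,0]
    - [-11,0,-0.1,0]
    - [-13.6,0,0,0]

```text
clock: 39.25
position: [0.5072, 0.2107, 0.3316]
ee_rot: [-0.047, -3.139, 0.001]
force: [-5.5, -0.9, 5.5]
width: 0.28
```

```bash
python3 o.py
```

```text
clk 39.25 pos [507.2236 210.7088 331.6151] g(x,z,r,deg) 2.3533701336734154 59.61566355559851 59.662095941731565 2.2606173081416374
F -5.462345784512387 -1.068493518882078 5.525173690022888 My tcp 1.2734810540499668 T [-0.3835  1.2847  0.0623] w 25.701897943071383
M about axle y 0.06411828494298286
```

Request:
move_arm:
  steps:
    - [2.8,0,0,0]
    - [5.6,0,0,0]
    - [5.6,0,0,0]
    - [5.6,0,0,0]

```text
clock: 39.75
position: [0.5024, 0.2108, 0.3317]
ee_rot: [0.047, 3.141, 0.0]
force: [2.3, -2.1, 0.8]
width: 0.281
```

```bash
python3 avg.py 4 fin2; python3 o.py
```

```text
clk 39.9 g -1.982871099436392 59.71073590121069 deg -1.9019764090743843
F [ 2.3445 -2.1665  0.4916] sd [0.4587 0.168  0.5658] T [-0.4671 -0.5339  0.0721] sd [0.0466 0.039  0.0142] Maxle -0.019972644521930125 0.03988906777941348
clk 39.90 pos [502.4418 210.8073 331.7107] g(x,z,r,deg) -1.982871099436392 59.71073590121069 59.74365037107384 -1.9019764090743843
F 3.145391056725653 -1.8483718848050716 -0.43201015057508085 My tcp -0.6023409299610256 T [-0.517  -0.5881  0.0488] w 26.26982601137878
M about axle y 0.08471303414451782
```

Request:
move_arm:
  steps:
    - [0,0,0.3,0]
    - [0,0,0.3,0]
    - [0,0,0.3,0]
    - [0,0,0.3,0]

```text
clock: 40.4
position: [0.5024, 0.2108, 0.3316]
ee_rot: [0.047, 3.141, 0.0]
force: [0.7, -4.0, 5.4]
width: 0.281
```

```bash
python3 avg.py 6 fin3; python3 o.py; python3 - <<'E'
from h import *
shot("top","top_fin")
im=cv2.imread("pics/fin3_s.png");a=cv2.resize(im[130:300,290:410],None,fx=3.5,fy=3.5,interpolation=cv2.INTER_CUBIC)
im=cv2.imread("pics/fin3.png");b=cv2.resize(im[110:280,200:300] if 0 else im[150:270,150:270],(420,420),interpolation=cv2.INTER_CUBIC)
b=cv2.copyMakeBorder(b,0,a.shape[0]-b.shape[0],0,0,cv2.BORDER_CONSTANT)
cv2.imwrite("pics/fin3_c.png",np.hstack([a,b])[:595,:800])
a=cv2.imread("pics/top0.png").astype(int);b=cv2.imread("pics/top_fin.png").astype(int)
cv2.imwrite("pics/topdiff.png",np.clip(abs(a-b)*2,0,255).astype(np.uint8))
E
```

```text
clk 40.65 g -1.9476330098284487 59.632049515552666 deg -1.8706634863654488
F [ 1.249  -3.217   5.2578] sd [0.541  0.4979 0.4882] T [-0.756  -0.3376  0.0664] sd [0.0396 0.0219 0.0327] Maxle -0.05530212182427752 0.05023908164669018
clk 40.65 pos [502.4497 210.7914 331.632 ] g(x,z,r,deg) -1.9476330098284487 59.632049515552666 59.66384670607736 -1.8706634863654488
F 0.9187794407476736 -2.687977645453988 4.878958852134294 My tcp -0.38091033147581654 T [-0.808  -0.3584  0.1103] w 25.810985926785165
M about axle y -0.17017423874975474
```

View pics/fin3_c.png

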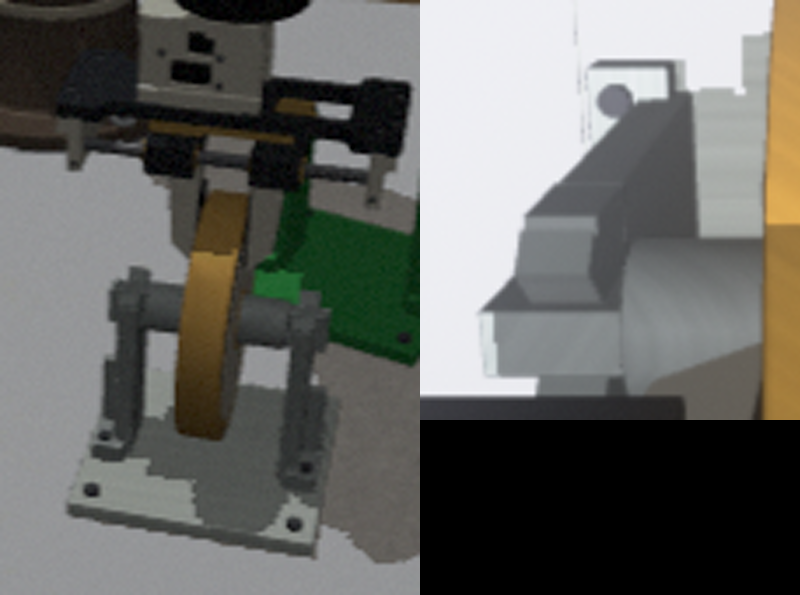

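View pics/topdiff.png

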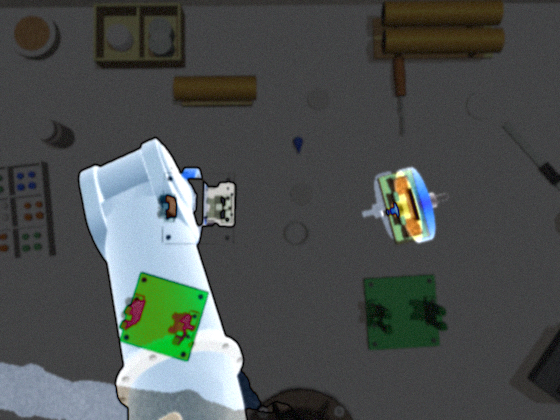

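The close crop shows the axle ends down in both slots. The top-view difference shows doubled edges only at the wheel's old place and the arm, so the bystanders haven't moved. I'm handing in now.

```bash
python3 -c "
from cell import arm
print(arm.sign_off(), arm.observe()['clock'])"
```

```text
the job is handed in; nothing more can be done
the job is handed in; nothing more can be done
```

I lifted the wheel out of the rest and set it in the steel stand. Its axle met the slot floors at a centre height of about 113 mm, and I let go. I then turned it by hand in several regrips and handed in at about 41 s, still gripping it at the top with the side I judged heavy straight down.

**Finding the heavy side:** The wrist moment at the top was about 0.86 N m forward and 1.87 N m backward with the heavy side near level. At the final angle the two were nearly equal, about 1.38 and 1.35 N m. I put heavy-side-down at 2° before top centre of the last grip and stopped there, within about 5°.

**Last checks:**
- The images show both axle ends down in the slots, and I am pressing down lightly with about 5 N.
- The top view shows no bystander has moved.

**What went wrong or disagreed:**
- The axle first rubbed a slot wall with about 6 N. I cleared it by shifting the tool about 2 mm and turning it slightly before lowering further.
- My estimates of the heavy-side-down angle differed between grips by up to about 6°, mainly from pad friction and the axle rocking in its slots. I trusted the last grip, which was centred on it.
- A sideways push of about 3 N along the axle remained at the end.
- I did not measure how well the drum followed the fingers, other than through the forces.

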